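Put the router cutters away in their drawer

ROBOT

A 7-joint arm with a two-finger parallel gripper is mounted at the origin on the work surface. World frame = base frame: x ahead of the robot, y to its left, z up, the work surface at z = 0. Lengths are in m, angles in rad, forces in N, time in s.
With the tool pointing down it reaches from about 0.4 to 0.85 m from the base axis. Payload 4.5 kg.
Tool frame: the origin (TCP) lies at the very end of the fingers, on their centre line; the grasp point (between the pads) lies 19 mm behind it (r.grip_depth is the z of the grasp point in the tool frame, in m); z points along the fingers, y is the line along which they close (so a half turn about z gives the same grasp; the last joint's range is limited). The gripper opens to 88 mm and grips with 3 to 60 N. Pads are 18 mm wide; open, the fingers measure 123 mm over their backs; the gripper's body (75 mm by 187 mm) begins 45 mm behind the grasp point.
Start: joints at [1.183, 0.689, -0.195, 1.565, 0.157, 0.902, -0.215], TCP at [0.256, -0.57, 0.239] pointing down, gripper open.
Joint ranges: [-3.01, 3.01], [-0.46, 2.08], [-1.47, 1.51], [0.13, 2.56], [-1, 4.14], [0.04, 2.09], [-2.66, 2.66]. Speed limits (rad/s): [2.57, 2.57, 3.14, 3.14, 3.14, 3.14, 3.14].

INTERFACE

Orientations are given as a unit quaternion [x, y, z, w].
In Python, from plant import r, viewer gives the robot as it stands (r), with the cameras (viewer).
- The arm moves only by the tool steer_hand, called after ">>>" in YAML: its name, and indented under it one key for each argument. Schema: {"type":"object","properties":{"moves":{"type":"string"},"force":{"type":"number"},"only":{"type":"string"},"quiet":{"type":"boolean"},"lines":{"type":"string"}},"required":["moves"],"additionalProperties":false}. moves is a string of 1 to 10 rows, one to a line, with the numbers parted by commas; each row has 7 numbers: the opening from 0.0 (shut) to 1.0 (fully open), then dx, dy, dz in m, then a rotation vector rx, ry, rz in rad; each row is the pose to reach, as a shift and turn from the pose commanded when the call began, along the tool's axes at that moment; what a row does not reach only later rows make up. A row lasts 1/10 s, in which the tool goes at most 0.05 m and 0.15 rad, less where a joint would pass 70% of its speed; a pose out of reach is approached as far as the arm can. The fingers move at their own pace and stop on an object; force is the grip in N (left out, the last holds). Time passes only in rows, so rows that do not move let the fingers close. The tool returns the time, the measured TCP pose, the force, the opening and the grip force at its end. only (a regular expression) keeps the lines of the reply that match it, lines (a string "A,B") keeps lines A to B, and quiet returns only ok. Input that does not fit is refused with a message, and nothing moves.
- r.get_state(): the state, without advancing time (a new reading comes with each control period).
- viewer.snapshot(name): name is "side" or "top" or "wrist"; returns the picture (420x560x3 uint8, red, green, blue); there is no depth.
- viewer.camera_params(name): a dict with "fx", "fy", "cx", "cy" (pixels), "rvec" (rotation vector, rad) and "tvec" (3), from world to camera coordinates, as OpenCV has them. Camera axes: x right, y down, z forward; pixel columns grow to the right and rows downward; lengths in m; the calibration is good to about 2 mm. A picture is of the moment at which its call begins: read the wrist's pose just before it. camera_params takes no time and is no camera call; for the wrist camera it gives the pose at the moment of the call.
- r.finish_job(): hands the job in; it is judged then, once.
The state is a dict: "clock": time; "q": joint angles; "qd": joint speeds; "joint_torque": joint torques, N m; "tool_pos": TCP position; "eef_rot": TCP orientation; "contact_force": force on the tool from outside, world axes, zero at the start; "moment": the same for the moment, N m; "opening": opening from 0.0 (shut) to 1.0 (fully open); "finger_force": force on a finger pad.
Only numpy, scipy, OpenCV 4.12 (cv2) and the standard library are available. Lean on these libraries where they do the work, as an engineer would, in place of code of your own. Each camera call takes 0.05 s, during which the arm holds its last target. There are 200 camera calls.

TASK

Tidy the router cutters away: first take the wood offcut out of the open cutter drawer and put it in the blue bin, then lay every cutter on the bench into a groove of its own in the drawer's rack, lowering each until it rests in the groove before you let go (do not drop them in), and last push the drawer shut until its catch snaps and it is fully home, with every cutter still in its groove. Leave everything else on the bench where it is.

Things in the scene. Friction and masses are not known exactly. Their poses are not given: they have to be found in the camera images.
- drawer (a joint): Drawer travel, m: 0 = fully home, grows as it comes out towards the robot (0.14 to 0.155 at the start, stop at 0.160). About 1.5 N friction and 6 N s/m damping; stays where left. From 17 mm to 8 mm open a sprung ball catch resists with up to about 10 N (push with 12 to 18 N); below about 6 mm it pulls the drawer home by itself and keeps it at 0.
- handle (a point): Middle of the drawer's steel bar handle: bar 10 mm thick, 110 mm long, across the drawer, 60 mm above the bench, its centre line 43 mm in front of the drawer's front panel (38 mm free between, open above). Frame parallel to the drawer: x is the closing direction, into the cabinet, y across, z up. The panel is 290 mm wide, from 8 to 84 mm above the bench.
- cabinet: Low green bench cabinet, fixed, 190 deep (x) x 290 wide (y) x 95 mm high, a 4 mm black mat on top; origin at the centre of its underside; x points away from the robot. Its one grey drawer opens towards -x. The drawer's tray is 126 x 258 mm inside, its floor 22 mm and its side and back walls 46 mm above the bench. The tray moves with the joint drawer.
- rack (a point): Middle of the rack in the drawer, 39 mm above the bench, level with the tops of its two wooden bars. The bars are 10 mm wide, run across the drawer, 52 mm apart between centres; each has five 90-degree V notches 26 mm wide, 13 mm deep; a notch and the one behind it make one groove. Between the bars 42 mm are free down to the tray floor: fingers can reach in there. Moves with the drawer.
- groove0 (a point): Groove 0 of 0 to 4 in the rack, 45 mm apart, from the robot's right (0) to its left (4): where the middle of a cutter lies when it rests properly in this groove, 42 mm above the bench. x along the groove into the cabinet, y across it, z up. Moves with the drawer.
- groove1 (a point): Groove 1 of 0 to 4 in the rack, 45 mm apart, from the robot's right (0) to its left (4): where the middle of a cutter lies when it rests properly in this groove, 42 mm above the bench. x along the groove into the cabinet, y across it, z up. Moves with the drawer.
- groove2 (a point): Groove 2 of 0 to 4 in the rack, 45 mm apart, from the robot's right (0) to its left (4): where the middle of a cutter lies when it rests properly in this groove, 42 mm above the bench. x along the groove into the cabinet, y across it, z up. Moves with the drawer.
- groove3 (a point): Groove 3 of 0 to 4 in the rack, 45 mm apart, from the robot's right (0) to its left (4): where the middle of a cutter lies when it rests properly in this groove, 42 mm above the bench. x along the groove into the cabinet, y across it, z up. Moves with the drawer.
- groove4 (a point): Groove 4 of 0 to 4 in the rack, 45 mm apart, from the robot's right (0) to its left (4): where the middle of a cutter lies when it rests properly in this groove, 42 mm above the bench. x along the groove into the cabinet, y across it, z up. Moves with the drawer.
- cutter1: Steel router cutter, a rod 22 mm in diameter and 90 mm long, 200 g or so, one half dark with brass-coloured spiral flutes, a square orange plastic collar (23 x 23 mm, 7 mm long) round the end of the bright half keeps it from rolling. Origin at its middle, on its axis; x along its axis. Not all five are there in every run (absent: None from the start). Fits any groove, either way round.
- cutter2: Steel router cutter, a rod 22 mm in diameter and 90 mm long, 200 g or so, one half dark with brass-coloured spiral flutes, a square orange plastic collar (23 x 23 mm, 7 mm long) round the end of the bright half keeps it from rolling. Origin at its middle, on its axis; x along its axis. Not all five are there in every run (absent: None from the start). Fits any groove, either way round.
- cutter3: Steel router cutter, a rod 22 mm in diameter and 90 mm long, 200 g or so, one half dark with brass-coloured spiral flutes, a square orange plastic collar (23 x 23 mm, 7 mm long) round the end of the bright half keeps it from rolling. Origin at its middle, on its axis; x along its axis. Not all five are there in every run (absent: None from the start). Fits any groove, either way round.
- cutter4: Steel router cutter, a rod 22 mm in diameter and 90 mm long, 200 g or so, one half dark with brass-coloured spiral flutes, a square orange plastic collar (23 x 23 mm, 7 mm long) round the end of the bright half keeps it from rolling. Origin at its middle, on its axis; x along its axis. Not all five are there in every run (absent: None from the start). Fits any groove, either way round.
- cutter5: Steel router cutter, a rod 22 mm in diameter and 90 mm long, 200 g or so, one half dark with brass-coloured spiral flutes, a square orange plastic collar (23 x 23 mm, 7 mm long) round the end of the bright half keeps it from rolling. Origin at its middle, on its axis; x along its axis. Not all five are there in every run (absent: None from the start). Fits any groove, either way round.
- offcut: Pale wood offcut, 96 x 34 x 18 mm (x, y, z), origin at the centre of its underside; at the start it lies on the wooden bars in the drawer, roughly along the grooves.
- bin: Blue open offcut bin, fixed, 200 x 150 x 80 mm high (x, y, z), walls and floor 5 mm; origin at the centre of its underside.
- bin_in (a point): Centre of the bin's inner floor, 5 mm above the bench.
- collet_nut: Bystander, to be left alone: dark steel collet nut, a disc 34 mm across and 22 mm high, lying among the cutters; origin at the centre of its underside.
- spanner: Bystander, to be left alone: open-ended spanner, 180 mm long, flat on the bench.
- oil_bottle: Bystander, to be left alone: yellow bottle with a red cap, 52 mm across, 130 mm tall; origin at the centre of its underside.
- sanding_block: Bystander, to be left alone: cork sanding block, 90 x 60 x 35 mm; origin at the centre of its underside.
- suction_pod: Bystander, to be left alone: black vacuum clamping pod, 110 x 90 x 42 mm, with a green dot; origin at the centre of its underside.
- edging_roll: Bystander, to be left alone: roll of wood edging lying flat, 90 mm across, 22 mm high; origin at the centre of its underside.

How it is judged:
On the way, in this order (a step that is already met when the one before it is completed fails the run):
1. the offcut lies released in the bin (x of offcut in the frame of bin_in between -0.095 and 0.095 m and y of offcut in the frame of bin_in between -0.07 and 0.07 m and z of offcut in the frame of bin_in below 0.06 m and linear speed of offcut below 0.03 m/s and contact force between the fingers and offcut below 0.05 N), for 0.2 s.
2. a cutter rests in a groove of the rack while the fingers still hold it ((((angle between the x axis of cutter1 and the x axis of groove2, either way round below 0.1 rad and z of cutter1 in the frame of groove2 between -0.003 and 0.003 m and x of cutter1 in the frame of groove2 between -0.02 and 0.02 m and (y of cutter1 in the frame of groove0 between -0.004 and 0.004 m or y of cutter1 in the frame of groove1 between -0.004 and 0.004 m or y of cutter1 in the frame of groove2 between -0.004 and 0.004 m or y of cutter1 in the frame of groove3 between -0.004 and 0.004 m or y of cutter1 in the frame of groove4 between -0.004 and 0.004 m)) and contact force between the fingers and cutter1 above 0.3 N) or ((angle between the x axis of cutter2 and the x axis of groove2, either way round below 0.1 rad and z of cutter2 in the frame of groove2 between -0.003 and 0.003 m and x of cutter2 in the frame of groove2 between -0.02 and 0.02 m and (y of cutter2 in the frame of groove0 between -0.004 and 0.004 m or y of cutter2 in the frame of groove1 between -0.004 and 0.004 m or y of cutter2 in the frame of groove2 between -0.004 and 0.004 m or y of cutter2 in the frame of groove3 between -0.004 and 0.004 m or y of cutter2 in the frame of groove4 between -0.004 and 0.004 m)) and contact force between the fingers and cutter2 above 0.3 N) or ((angle between the x axis of cutter3 and the x axis of groove2, either way round below 0.1 rad and z of cutter3 in the frame of groove2 between -0.003 and 0.003 m and x of cutter3 in the frame of groove2 between -0.02 and 0.02 m and (y of cutter3 in the frame of groove0 between -0.004 and 0.004 m or y of cutter3 in the frame of groove1 between -0.004 and 0.004 m or y of cutter3 in the frame of groove2 between -0.004 and 0.004 m or y of cutter3 in the frame of groove3 between -0.004 and 0.004 m or y of cutter3 in the frame of groove4 between -0.004 and 0.004 m)) and contact force between the fingers and cutter3 above 0.3 N) or ((angle between the x axis of cutter4 and the x axis of groove2, either way round below 0.1 rad and z of cutter4 in the frame of groove2 between -0.003 and 0.003 m and x of cutter4 in the frame of groove2 between -0.02 and 0.02 m and (y of cutter4 in the frame of groove0 between -0.004 and 0.004 m or y of cutter4 in the frame of groove1 between -0.004 and 0.004 m or y of cutter4 in the frame of groove2 between -0.004 and 0.004 m or y of cutter4 in the frame of groove3 between -0.004 and 0.004 m or y of cutter4 in the frame of groove4 between -0.004 and 0.004 m)) and contact force between the fingers and cutter4 above 0.3 N) or ((angle between the x axis of cutter5 and the x axis of groove2, either way round below 0.1 rad and z of cutter5 in the frame of groove2 between -0.003 and 0.003 m and x of cutter5 in the frame of groove2 between -0.02 and 0.02 m and (y of cutter5 in the frame of groove0 between -0.004 and 0.004 m or y of cutter5 in the frame of groove1 between -0.004 and 0.004 m or y of cutter5 in the frame of groove2 between -0.004 and 0.004 m or y of cutter5 in the frame of groove3 between -0.004 and 0.004 m or y of cutter5 in the frame of groove4 between -0.004 and 0.004 m)) and contact force between the fingers and cutter5 above 0.3 N))), for 0.1 s.
3. every cutter lies released in a groove, the drawer still open (angle between the x axis of each of cutter1, cutter2, cutter3, cutter4, cutter5 and the x axis of groove2, either way round below 0.1 rad and z of cutter1 in the frame of groove2 between -0.003 and 0.003 m and x of cutter1 in the frame of groove2 between -0.02 and 0.02 m and (y of cutter1 in the frame of groove0 between -0.004 and 0.004 m or y of cutter1 in the frame of groove1 between -0.004 and 0.004 m or y of cutter1 in the frame of groove2 between -0.004 and 0.004 m or y of cutter1 in the frame of groove3 between -0.004 and 0.004 m or y of cutter1 in the frame of groove4 between -0.004 and 0.004 m) and z of cutter2 in the frame of groove2 between -0.003 and 0.003 m and x of cutter2 in the frame of groove2 between -0.02 and 0.02 m and (y of cutter2 in the frame of groove0 between -0.004 and 0.004 m or y of cutter2 in the frame of groove1 between -0.004 and 0.004 m or y of cutter2 in the frame of groove2 between -0.004 and 0.004 m or y of cutter2 in the frame of groove3 between -0.004 and 0.004 m or y of cutter2 in the frame of groove4 between -0.004 and 0.004 m) and z of cutter3 in the frame of groove2 between -0.003 and 0.003 m and x of cutter3 in the frame of groove2 between -0.02 and 0.02 m and (y of cutter3 in the frame of groove0 between -0.004 and 0.004 m or y of cutter3 in the frame of groove1 between -0.004 and 0.004 m or y of cutter3 in the frame of groove2 between -0.004 and 0.004 m or y of cutter3 in the frame of groove3 between -0.004 and 0.004 m or y of cutter3 in the frame of groove4 between -0.004 and 0.004 m) and z of cutter4 in the frame of groove2 between -0.003 and 0.003 m and x of cutter4 in the frame of groove2 between -0.02 and 0.02 m and (y of cutter4 in the frame of groove0 between -0.004 and 0.004 m or y of cutter4 in the frame of groove1 between -0.004 and 0.004 m or y of cutter4 in the frame of groove2 between -0.004 and 0.004 m or y of cutter4 in the frame of groove3 between -0.004 and 0.004 m or y of cutter4 in the frame of groove4 between -0.004 and 0.004 m) and z of cutter5 in the frame of groove2 between -0.003 and 0.003 m and x of cutter5 in the frame of groove2 between -0.02 and 0.02 m and (y of cutter5 in the frame of groove0 between -0.004 and 0.004 m or y of cutter5 in the frame of groove1 between -0.004 and 0.004 m or y of cutter5 in the frame of groove2 between -0.004 and 0.004 m or y of cutter5 in the frame of groove3 between -0.004 and 0.004 m or y of cutter5 in the frame of groove4 between -0.004 and 0.004 m) and value of joint drawer above 0.03 m and contact force between the fingers and cutter1 below 0.05 N and contact force between the fingers and cutter2 below 0.05 N and contact force between the fingers and cutter3 below 0.05 N and contact force between the fingers and cutter4 below 0.05 N and contact force between the fingers and cutter5 below 0.05 N), for 0.2 s.
4. the drawer is fully home (value of joint drawer below 0.004 m), for 0.2 s.
At the end, for the whole second after the job is handed in: The drawer is less than 4 mm open; every cutter present lies still in one of the grooves (its middle within 4 mm across, 3 mm in height and 20 mm along the groove of the groove point, axis within 0.1 rad of the groove); the offcut lies still inside the bin; nothing is held (all of step 1 and angle between the x axis of each of cutter1, cutter2, cutter3, cutter4, cutter5 and the x axis of groove2, either way round below 0.1 rad and z of cutter1 in the frame of groove2 between -0.003 and 0.003 m and x of cutter1 in the frame of groove2 between -0.02 and 0.02 m and (y of cutter1 in the frame of groove0 between -0.004 and 0.004 m or y of cutter1 in the frame of groove1 between -0.004 and 0.004 m or y of cutter1 in the frame of groove2 between -0.004 and 0.004 m or y of cutter1 in the frame of groove3 between -0.004 and 0.004 m or y of cutter1 in the frame of groove4 between -0.004 and 0.004 m) and z of cutter2 in the frame of groove2 between -0.003 and 0.003 m and x of cutter2 in the frame of groove2 between -0.02 and 0.02 m and (y of cutter2 in the frame of groove0 between -0.004 and 0.004 m or y of cutter2 in the frame of groove1 between -0.004 and 0.004 m or y of cutter2 in the frame of groove2 between -0.004 and 0.004 m or y of cutter2 in the frame of groove3 between -0.004 and 0.004 m or y of cutter2 in the frame of groove4 between -0.004 and 0.004 m) and z of cutter3 in the frame of groove2 between -0.003 and 0.003 m and x of cutter3 in the frame of groove2 between -0.02 and 0.02 m and (y of cutter3 in the frame of groove0 between -0.004 and 0.004 m or y of cutter3 in the frame of groove1 between -0.004 and 0.004 m or y of cutter3 in the frame of groove2 between -0.004 and 0.004 m or y of cutter3 in the frame of groove3 between -0.004 and 0.004 m or y of cutter3 in the frame of groove4 between -0.004 and 0.004 m) and z of cutter4 in the frame of groove2 between -0.003 and 0.003 m and x of cutter4 in the frame of groove2 between -0.02 and 0.02 m and (y of cutter4 in the frame of groove0 between -0.004 and 0.004 m or y of cutter4 in the frame of groove1 between -0.004 and 0.004 m or y of cutter4 in the frame of groove2 between -0.004 and 0.004 m or y of cutter4 in the frame of groove3 between -0.004 and 0.004 m or y of cutter4 in the frame of groove4 between -0.004 and 0.004 m) and z of cutter5 in the frame of groove2 between -0.003 and 0.003 m and x of cutter5 in the frame of groove2 between -0.02 and 0.02 m and (y of cutter5 in the frame of groove0 between -0.004 and 0.004 m or y of cutter5 in the frame of groove1 between -0.004 and 0.004 m or y of cutter5 in the frame of groove2 between -0.004 and 0.004 m or y of cutter5 in the frame of groove3 between -0.004 and 0.004 m or y of cutter5 in the frame of groove4 between -0.004 and 0.004 m) and value of joint drawer below 0.004 m and contact force between the fingers and cutter1 below 0.05 N and linear speed of each of cutter1, cutter2, cutter3, cutter4, cutter5 below 0.03 m/s and contact force between the fingers and cutter2 below 0.05 N and contact force between the fingers and cutter3 below 0.05 N and contact force between the fingers and cutter4 below 0.05 N and contact force between the fingers and cutter5 below 0.05 N); the robot touches nothing.
It fails at once if a cutter is dropped into the drawer (falls free, faster than 0.45 m/s, from above the rack) ((linear speed of cutter1 above 0.45 m/s and contact force between the fingers and cutter1 below 0.05 N and z of cutter1 in the frame of groove2 between 0.008 and 0.1 m and x of cutter1 in the frame of groove2 between -0.06 and 0.06 m and y of cutter1 in the frame of groove2 between -0.13 and 0.13 m) or (linear speed of cutter2 above 0.45 m/s and contact force between the fingers and cutter2 below 0.05 N and z of cutter2 in the frame of groove2 between 0.008 and 0.1 m and x of cutter2 in the frame of groove2 between -0.06 and 0.06 m and y of cutter2 in the frame of groove2 between -0.13 and 0.13 m) or (linear speed of cutter3 above 0.45 m/s and contact force between the fingers and cutter3 below 0.05 N and z of cutter3 in the frame of groove2 between 0.008 and 0.1 m and x of cutter3 in the frame of groove2 between -0.06 and 0.06 m and y of cutter3 in the frame of groove2 between -0.13 and 0.13 m) or (linear speed of cutter4 above 0.45 m/s and contact force between the fingers and cutter4 below 0.05 N and z of cutter4 in the frame of groove2 between 0.008 and 0.1 m and x of cutter4 in the frame of groove2 between -0.06 and 0.06 m and y of cutter4 in the frame of groove2 between -0.13 and 0.13 m) or (linear speed of cutter5 above 0.45 m/s and contact force between the fingers and cutter5 below 0.05 N and z of cutter5 in the frame of groove2 between 0.008 and 0.1 m and x of cutter5 in the frame of groove2 between -0.06 and 0.06 m and y of cutter5 in the frame of groove2 between -0.13 and 0.13 m)).
It fails at once if a bystander is moved more than 40 mm (distance of any of collet_nut, spanner, oil_bottle, sanding_block, suction_pod, edging_roll from where it was at the start of the episode above 0.04 m).
Of cutter1, cutter2, cutter3, cutter4, cutter5 only 3 to 5 are there at a start; the rules pass over those that are not, and their reading is None.
At some moment in a run one of cutter1, cutter2, cutter3, cutter4, cutter5 may be knocked a few centimetres aside while the robot is not near it.
It also fails if it takes over 210 s, if anything falls off the work surface, if the arm or the gripper's body presses on something with over 40 N, if the wrist force passes 120 N, or if a joint passes its speed limit or range.

## Working session

There is one attempt and no reset: what is moved stays moved. The work goes in short steps, Python scripts to look and compute and a tool call to move; the robot and the scene stay as the last step left them, time stands still between calls to the robot, and variables do not carry over. Pictures are saved under pics/ and viewed, at most 14 in all, crops included, and the job is handed in when it is done.

```bash
ls; mkdir -p pics; cat > h.py <<'E'
import numpy as np, cv2
from plant import r, viewer
from scipy.spatial.transform import Rotation as R
def snap(n,f=None):
    p=viewer.camera_params(n); im=viewer.snapshot(n)
    if f: cv2.imwrite('pics/'+f,cv2.cvtColor(im,cv2.COLOR_RGB2BGR))
    return im,p
def ray(p,u,v,z):
    Rm=cv2.Rodrigues(np.array(p['rvec'],float))[0]; t=np.array(p['tvec'],float).ravel()
    d=Rm.T@np.array([(u-p['cx'])/p['fx'],(v-p['cy'])/p['fy'],1]); c=-Rm.T@t
    return c+d*(z-c[2])/d[2]
def proj(p,X):
    return cv2.projectPoints(np.array(X,float).reshape(-1,3),np.array(p['rvec'],float),np.array(p['tvec'],float),np.array([[p['fx'],0,p['cx']],[0,p['fy'],p['cy']],[0,0,1.]]),None)[0].reshape(-1,2)
E
python3 - <<'E'
from h import *
for n in('top','side'):
    im,p=snap(n,n+'0.png'); print(n,p)
s=r.get_state(); print(s['tool_pos'],s['eef_rot'],s['opening'],r.grip_depth)
E
```

```text
pics
plant.py
top {'fx': 505.9581104290043, 'fy': 505.9581104290043, 'cx': 276.96023237096995, 'cy': 215.9774762896691, 'rvec': array([ 2.18617974, -2.13060454,  0.19368395]), 'tvec': array([-0.03873312,  0.52499313,  1.29438472])}
side {'fx': 400.19842368678763, 'fy': 400.19842368678763, 'cx': 270.9755306250153, 'cy': 215.57012400440942, 'rvec': array([ 2.06349672, -0.60781088,  0.35265848]), 'tvec': array([-0.43942374,  0.22783421,  0.80058995])}
[ 0.25559687 -0.56973309  0.2380129 ] [ 9.77831937e-01  2.09389689e-01 -2.35431318e-04 -7.78985952e-04] 0.9983257993054805 -0.0187
```

View pics/top0.png

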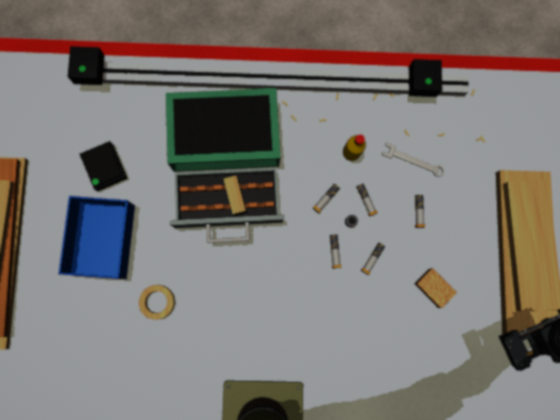

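View pics/side0.png

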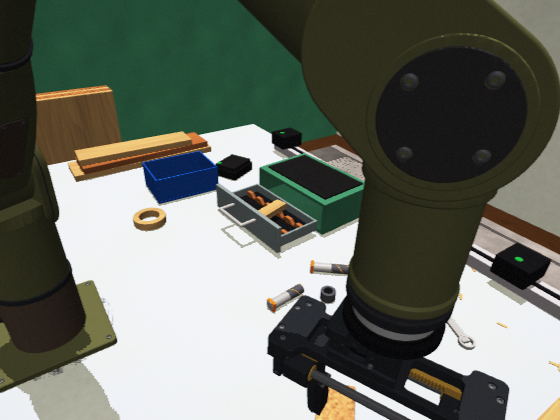

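The top view shows five cutters at about (326,198), (367,200), (420,211), (335,251) and (373,259), with the nut at (351,221). The offcut is at (235,195), the bin at (97,238) and the handle at (228,238). The side view is mostly blocked by the arm. I'll measure from the top view.

```bash
cat >> h.py <<'E'
def pieces(im,p,lo,hi,z,amin,amax,box=None,conv=cv2.COLOR_RGB2HSV):
    m=cv2.inRange(cv2.cvtColor(im,conv),np.array(lo),np.array(hi))
    if box: k=np.zeros_like(m); k[box[1]:box[3],box[0]:box[2]]=255; m&=k
    out=[]
    for c in cv2.findContours(m,cv2.RETR_EXTERNAL,cv2.CHAIN_APPROX_NONE)[0]:
        a=cv2.contourArea(c)
        if amin<a<amax:
            b=cv2.boxPoints(cv2.minAreaRect(c)); w=np.array([ray(p,*q,z)[:2] for q in b])
            e=[w[1]-w[0],w[2]-w[1]]; L=[np.linalg.norm(x) for x in e]; k=int(np.argmax(L))
            out.append((b.mean(0).round(1),w.mean(0).round(4),np.round(sorted(L),4),round(np.degrees(np.arctan2(e[k][1],e[k][0]))%180,1),a))
    return out
E
python3 - <<'E'
from h import *
im,p=snap('top')
hsv=cv2.cvtColor(im,cv2.COLOR_RGB2HSV)
print(im[230,340:346].tolist(), hsv[180:190:3,100].tolist(), hsv[238,97],hsv[195,235],hsv[130,172],hsv[185,200],hsv[234,212])
bg=im[300,300]; print('bg',bg)
print('cutters')
# non white: gray <130 or saturated
g=cv2.cvtColor(im,cv2.COLOR_RGB2GRAY)
m=((g<110)|(hsv[...,1]>90)).astype(np.uint8)
for x in pieces(cv2.merge([m,m,m]),p,(1,1,1),(1,1,1),0.011,40,900,(290,170,450,290),cv2.COLOR_RGB2BGR): print(x)
print('blue')
for x in pieces(im,p,(105,150,40),(130,255,255),0.08,300,99999,(40,180,150,300)): print(x)
print('green')
for x in pieces(im,p,(60,100,30),(90,255,255),0.095,300,99999,(150,70,300,190)): print(x)
print('offcut')
for x in pieces(im,p,(15,70,120),(30,255,255),0.057,100,9999,(170,170,280,225)): print(x)
print('orange')
for x in pieces(im,p,(5,120,60),(14,255,200),0.039,8,9999,(170,170,280,225)): print(x)
cv2.imwrite('pics/c1.png',cv2.cvtColor(cv2.resize(im[80:290,150:440],None,fx=2.7,fy=2.7,interpolation=cv2.INTER_CUBIC),cv2.COLOR_RGB2BGR))
E
```

```text
[[153, 155, 157], [153, 155, 157], [152, 155, 157], [153, 156, 157], [152, 156, 157], [151, 154, 156]] [[54, 71, 18], [45, 46, 11], [150, 28, 9], [25, 48, 32]] [109 201 152] [ 21 141 154] [ 70 138  96] [ 10 150  75] [ 35  12 129]
bg [153 156 157]
cutters
(array([432., 285.], dtype=float32), array([ 0.3559, -0.4438]), array([0.0658, 0.0777]), np.float64(45.5), 469.0)
(array([372.8, 258.3], dtype=float32), array([ 0.4231, -0.2853]), array([0.0238, 0.0913]), np.float64(148.8), 148.0)
(array([334.7, 251. ], dtype=float32), array([ 0.44  , -0.1826]), array([0.0223, 0.0904]), np.float64(5.3), 133.0)
(array([351., 221.], dtype=float32), array([ 0.522 , -0.2265]), array([0.0327, 0.0328]), np.float64(180.0), 119.5)
(array([419.5, 211. ], dtype=float32), array([ 0.5549, -0.4139]), array([0.0249, 0.0883]), np.float64(178.9), 154.0)
(array([366. , 199.5], dtype=float32), array([ 0.5823, -0.2674]), array([0.0249, 0.0904]), np.float64(23.8), 152.0)
(array([325.7, 198.1], dtype=float32), array([ 0.5831, -0.1574]), array([0.0236, 0.093 ]), np.float64(140.3), 154.0)
blue
(array([ 93.9, 237. ], dtype=float32), array([0.4546, 0.4342]), array([0.1527, 0.1992]), np.float64(178.2), 4520.5)
green
(array([221.9, 129.2], dtype=float32), array([0.7412, 0.1232]), array([0.2098, 0.2899]), np.float64(95.6), 8289.5)
offcut
(array([233.8, 194.2], dtype=float32), array([0.5778, 0.0894]), array([0.033 , 0.0922]), np.float64(15.7), 376.5)
orange
(array([204.5, 206.7], dtype=float32), array([0.5452, 0.1661]), array([0.0159, 0.1287]), np.float64(94.6), 205.5)
(array([259.5, 204. ], dtype=float32), array([0.5565, 0.0217]), array([0.0143, 0.077 ]), np.float64(94.9), 120.5)
(array([201.5, 187.6], dtype=float32), array([0.5961, 0.1761]), array([0.0155, 0.1185]), np.float64(95.0), 180.5)
(array([256.5, 185.1], dtype=float32), array([0.6074, 0.0311]), array([0.0143, 0.088 ]), np.float64(94.8), 129.0)
```

View pics/c1.png

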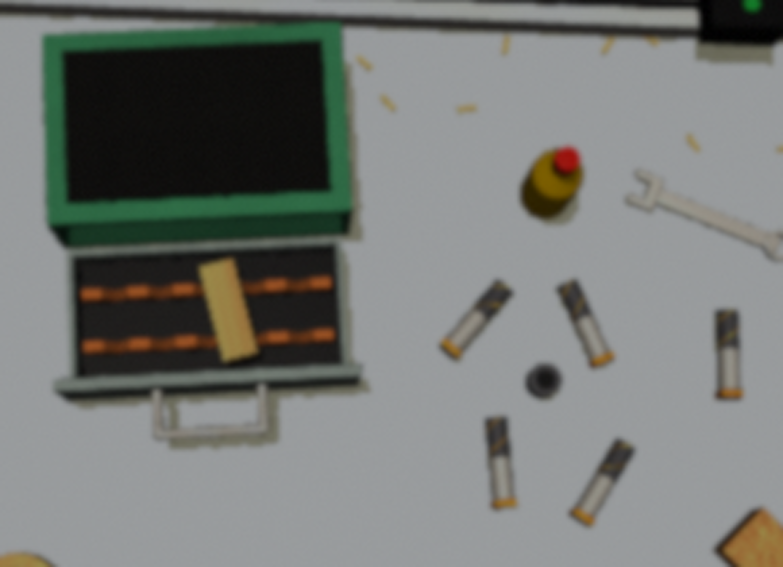

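The crop confirms the layout: five cutters, collars all towards the robot, and rack bars at crop rows ~290 and ~340. I'll add a helper for tool-frame shifts and go above the offcut, so the wrist camera can refine the drawer.

```bash
cat >> h.py <<'E'
def go(x,y,z,psi):
    "shift/turn in tool axes to TCP x,y,z pointing down with tool x at psi deg (mod 180)"
    s=r.get_state(); A=R.from_quat(s['eef_rot']); X=A.as_matrix()[:,0]
    cur=np.degrees(np.arctan2(X[1],X[0])); d=(psi-cur+90)%180-90
    T=R.from_euler('z',cur+d,degrees=True)*R.from_euler('x',180,degrees=True)
    print('t%.1f'%s['clock'],'cur',np.round(s['tool_pos'],4),'psi %.1f'%cur,'-> d',(A.inv().apply(np.array([x,y,z])-s['tool_pos'])).round(4),'rot',(A.inv()*T).as_rotvec().round(4),'q7 %.2f'%s['q'][6])
E
python3 -c "
from h import *
go(.578,.089,.238,15.7)"
```

```text
t0.1 cur [ 0.2557 -0.5698  0.2381] psi 24.2 -> d [ 0.5638 -0.469   0.0007] rot [-0.0014  0.0002  0.1479] q7 -0.22
```

>>> steer_hand:
  moves: "1,0.04,-0.03,0,0,0,0\n1,0.08,-0.065,0,0,0,0.03\n1,0.12,-0.1,0,0,0,0.06\n1,0.16,-0.13,0,0,0,0.08\n1,0.2,-0.165,0,0,0,0.1\n1,0.24,-0.2,0,0,0,0.12\n1,0.28,-0.23,0,0,0,0.148\n1,0.32,-0.265,0,0,0,0.148\n1,0.35,-0.29,0,0,0,0.148\n1,0.38,-0.316,0,0,0,0.148"
  force: 20

```text
clock: 1.15
tool_pos: [0.474, -0.1237, 0.2387]
eef_rot: [0.991, 0.137, 0.0, -0.0]
contact_force: [0.4, -0.3, -0.5]
opening: 1.003
finger_force: 0.0
```

```bash
python3 -c "
from h import *
go(.578,.089,.238,15.7)"
```

```text
t1.1 cur [ 0.474  -0.1237  0.2387] psi 15.8 -> d [ 0.1579 -0.1765  0.0008] rot [-0.0003 -0.0003  0.0012] q7 -1.22
```

>>> steer_hand:
  moves: "1,0.03,-0.034,0,0,0,0\n1,0.06,-0.068,0,0,0,0\n1,0.09,-0.1,0,0,0,0\n1,0.12,-0.134,0,0,0,0\n1,0.145,-0.162,0,0,0,0\n1,0.158,-0.1765,0,0,0,0\n1,0.158,-0.1765,0,0,0,0\n1,0.158,-0.1765,0,0,0,0"

```text
clock: 1.95
tool_pos: [0.577, 0.0854, 0.2383]
eef_rot: [0.991, 0.136, -0.001, 0.001]
contact_force: [0.2, -0.6, 0.3]
opening: 1.0
finger_force: 0.0
```

```bash
python3 -c "
from h import *
go(.578,.089,.03,15.7)
im,p=snap('wrist','w1.png')
for x in pieces(im,p,(15,70,120),(30,255,255),0.057,300,99999): print(x)
for x in pieces(im,p,(5,120,60),(14,255,200),0.039,30,99999): print(x)"
```

```text
t1.9 cur [0.577  0.0854 0.2383] psi 15.7 -> d [ 0.0023 -0.0034  0.2083] rot [ 0.0009  0.0016 -0.0003] q7 -1.58
(array([272.5, 182. ], dtype=float32), array([0.5799, 0.0907]), array([0.0337, 0.0951]), np.float64(16.3), 2706.0)
(array([322. , 211.9], dtype=float32), array([0.5599, 0.0259]), array([0.0145, 0.078 ]), np.float64(94.4), 632.0)
(array([201.1, 189.2], dtype=float32), array([0.5485, 0.1651]), array([0.0143, 0.1276]), np.float64(95.1), 918.0)
(array([328.3, 168. ], dtype=float32), array([0.6101, 0.0349]), array([0.0122, 0.0887]), np.float64(94.5), 581.0)
(array([201.8, 143.1], dtype=float32), array([0.5987, 0.1749]), array([0.0116, 0.1178]), np.float64(94.6), 514.5)
```

View pics/w1.png

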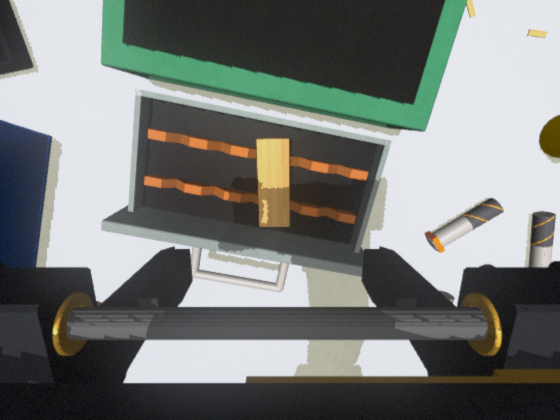

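The wrist view shows the offcut at (272,182) on the two bars, clear on both sides. Descending onto it.

>>> steer_hand:
  moves: "0.8,0.004,-0.004,0.04,0,0,-0.01\n0.8,0.004,-0.004,0.08,0,0,-0.01\n0.8,0.004,-0.004,0.12,0,0,-0.01\n0.8,0.004,-0.004,0.15,0,0,-0.01\n0.8,0.004,-0.004,0.175,0,0,-0.01\n0.8,0.004,-0.004,0.195,0,0,-0.01\n0.8,0.004,-0.004,0.207,0,0,-0.01\n0.8,0.004,-0.004,0.207,0,0,-0.01"

```text
clock: 2.8
tool_pos: [0.5792, 0.0894, 0.0306]
eef_rot: [0.99, 0.141, -0.001, 0.001]
contact_force: [0.1, -0.4, -0.1]
opening: 0.803
finger_force: 0.0
```

>>> steer_hand:
  moves: "0,0,0,0,0,0,0\n0,0,0,0,0,0,0\n0,0,0,0,0,0,0\n0,0,0,0,0,0,0\n0,0,0,0,0,0,0\n0,0,0,0,0,0,0\n0,0,0,0,0,0,0\n0,0,0,0,0,0,0"
  force: 20

```text
clock: 3.6
tool_pos: [0.5807, 0.0913, 0.0322]
eef_rot: [0.99, 0.141, 0.0, 0.0]
contact_force: [-1.2, 0.8, 5.5]
opening: 0.385
finger_force: 20.0
```

```bash
python3 -c "
from h import *
go(.578,.089,.18,16)"
```

```text
t3.6 cur [0.5807 0.0913 0.0322] psi 16.3 -> d [-0.0031  0.0015 -0.1478] rot [ 0.0002 -0.0007  0.0045] q7 -1.61
```

>>> steer_hand:
  moves: "0,0,0,-0.02,0,0,0\n0,0,0,-0.05,0,0,0\n0,0,0,-0.09,0,0,0\n0,0,0,-0.12,0,0,0\n0,0,0,-0.12,0,0,0"

```text
clock: 4.1
tool_pos: [0.583, 0.0917, 0.1555]
eef_rot: [0.99, 0.141, 0.004, -0.0]
contact_force: [0.3, -0.2, -0.5]
opening: 0.379
finger_force: 20.0
```

```bash
python3 -c "
from h import *
go(.455,.434,.15,5)"
```

```text
t4.1 cur [0.583  0.0917 0.1555] psi 16.2 -> d [-0.0272 -0.3645  0.0051] rot [-0.0002 -0.0078  0.1962] q7 -1.59
```

>>> steer_hand:
  moves: "0,-0.003,-0.04,0,0,0,0.03\n0,-0.006,-0.085,0,0,0,0.06\n0,-0.01,-0.13,0,0,0,0.1\n0,-0.013,-0.175,0,0,0,0.14\n0,-0.016,-0.22,0,0,0,0.196\n0,-0.02,-0.265,0,0,0,0.196\n0,-0.023,-0.31,0,0,0,0.196\n0,-0.026,-0.35,0,0,0,0.196\n0,-0.027,-0.364,0,0,0,0.196\n0,-0.027,-0.364,0,0,0,0.196"

```text
clock: 5.1
tool_pos: [0.4502, 0.4354, 0.1503]
eef_rot: [0.999, 0.046, -0.001, -0.0]
contact_force: [0.2, -0.4, -0.0]
opening: 0.386
finger_force: 20.0
```

```bash
python3 -c "
from h import *
go(.455,.434,.025,5)"
```

```text
t5.1 cur [0.4502 0.4354 0.1503] psi 5.3 -> d [0.0049 0.0019 0.1253] rot [-0.0002  0.002   0.0055] q7 -2.24
```

>>> steer_hand:
  moves: "0,0.004,0.002,0.04,0,0,0\n0,0.005,0.002,0.08,0,0,0\n0,0.005,0.002,0.105,0,0,0\n0,0.005,0.002,0.118,0,0,0\n0,0.005,0.002,0.118,0,0,0\n0.6,0.005,0.002,0.118,0,0,0\n0.6,0.005,0.002,0.118,0,0,0\n0.6,0.005,0.002,0.118,0,0,0\n0.6,0.005,0.002,0.118,0,0,0\n0.6,0.005,0.002,0.118,0,0,0"

```text
clock: 6.1
tool_pos: [0.4579, 0.4319, 0.0343]
eef_rot: [0.999, 0.044, 0.0, -0.0]
contact_force: [-1.0, 0.1, -0.2]
opening: 0.593
finger_force: 0.0
```

>>> steer_hand:
  moves: "0.6,0,0,-0.04,0,0,0\n0.6,0,0,-0.09,0,0,0\n0.6,0,0,-0.14,0,0,0\n0.6,0,0,-0.19,0,0,0\n0.6,0,0,-0.21,0,0,0"

```text
clock: 6.6
tool_pos: [0.4596, 0.4331, 0.2494]
eef_rot: [0.999, 0.044, 0.003, -0.003]
contact_force: [0.3, 0.6, -0.6]
opening: 0.599
finger_force: 0.0
```

```bash
python3 -c "
from h import *
im,p=snap('wrist','w2.png')
for x in pieces(im,p,(15,70,120),(30,255,255),0.025,300,99999): print(x)
im,p=snap('top')
print('off',*pieces(im,p,(15,70,100),(30,255,255),0.025,100,9999,(40,180,150,300)))
hsv=cv2.cvtColor(im,cv2.COLOR_RGB2HSV);g=cv2.cvtColor(im,cv2.COLOR_RGB2GRAY)
m=((g<110)|(hsv[...,1]>90)).astype(np.uint8)
for x in pieces(cv2.merge([m,m,m]),p,(1,1,1),(1,1,1),0.011,40,900,(290,170,450,290),cv2.COLOR_RGB2BGR): print(x)
go(.44,-.183,.24,5)
"
```

```text
(array([279.5, 181. ], dtype=float32), array([0.4587, 0.4308]), array([0.0313, 0.0926]), np.float64(5.9), 1895.0)
(array([ 31.5, 160.5], dtype=float32), array([0.4375, 0.7284]), array([0.0666, 0.3424]), np.float64(174.3), 14477.5)
(array([ 90.4, 132.6], dtype=float32), array([0.4799, 0.6531]), array([0.0111, 0.3029]), np.float64(1.8), 1360.0)
off (array([104.5, 228.5], dtype=float32), array([0.482 , 0.4265]), array([0.0234, 0.0397]), np.float64(4.1), 121.0)
(array([432.3, 285.2], dtype=float32), array([ 0.3552, -0.4445]), array([0.0658, 0.0758]), np.float64(45.5), 461.5)
(array([372.8, 258.3], dtype=float32), array([ 0.4229, -0.2855]), array([0.0237, 0.0913]), np.float64(148.3), 138.5)
(array([334.1, 244. ], dtype=float32), array([ 0.4585, -0.1809]), array([0.0218, 0.0519]), np.float64(7.5), 102.0)
(array([351., 221.], dtype=float32), array([ 0.522 , -0.2265]), array([0.0327, 0.0328]), np.float64(180.0), 116.5)
(array([419.5, 211. ], dtype=float32), array([ 0.5549, -0.4139]), array([0.0249, 0.0883]), np.float64(178.9), 150.5)
(array([366.1, 199.5], dtype=float32), array([ 0.5824, -0.2675]), array([0.0238, 0.0904]), np.float64(24.5), 140.5)
(array([325.7, 198. ], dtype=float32), array([ 0.5832, -0.1574]), array([0.0236, 0.0927]), np.float64(140.0), 143.5)
t6.7 cur [0.4594 0.4331 0.2479] psi 5.0 -> d [-0.0733  0.612   0.0042] rot [-0.0052 -0.0063  0.0004] q7 -2.24
```

Offcut is in the bin. Now cutter B at (0.440,-0.183).

>>> steer_hand:
  moves: "0.6,-0.002,0.04,0,0,0,0\n0.6,-0.005,0.085,0,0,0,0\n0.6,-0.01,0.13,0,0,0,0\n0.6,-0.015,0.178,0,0,0,0\n0.6,-0.02,0.226,0,0,0,0\n0.6,-0.026,0.274,0,0,0,0\n0.6,-0.032,0.322,0,0,0,0\n0.6,-0.038,0.37,0,0,0,0\n0.6,-0.045,0.418,0,0,0,0\n0.6,-0.052,0.466,0,0,0,0"

```text
clock: 7.7
tool_pos: [0.4453, -0.0389, 0.2426]
eef_rot: [0.999, 0.044, -0.001, -0.0]
contact_force: [1.9, -0.5, 0.2]
opening: 0.597
finger_force: 0.0
```

>>> steer_hand:
  moves: "0.6,-0.005,0.045,0.02,0,0,0\n0.6,-0.012,0.09,0.03,0,0,0\n0.6,-0.018,0.125,0.04,0,0,0\n0.6,-0.021,0.146,0.04,0,0,0\n0.6,-0.021,0.146,0.04,0,0,0\n0.6,-0.021,0.146,0.04,0,0,0"

```text
clock: 8.3
tool_pos: [0.4379, -0.1837, 0.2029]
eef_rot: [0.999, 0.044, -0.001, -0.001]
contact_force: [0.0, 1.1, 0.0]
opening: 0.601
finger_force: 0.0
```

```bash
cat >> h.py <<'E'
def near(z=0.011,n='wrist',f=None,amin=500):
    im,p=snap(n,f); hsv=cv2.cvtColor(im,cv2.COLOR_RGB2HSV);g=cv2.cvtColor(im,cv2.COLOR_RGB2GRAY)
    m=((g<110)|(hsv[...,1]>90)).astype(np.uint8)
    for x in pieces(cv2.merge([m,m,m]),p,(1,1,1),(1,1,1),z,amin,9000,None,cv2.COLOR_RGB2BGR):
        if x[2][0]>.018 and x[2][1]<.12: print(x)
E
python3 -c "
from h import *
near(f='w3.png')
go(.44,-.183,.003,5)
"
```

```text
(array([364.9, 203.4], dtype=float32), array([ 0.4251, -0.2829]), array([0.0301, 0.0917]), np.float64(150.5), 1715.0)
(array([275.5, 182. ], dtype=float32), array([ 0.44 , -0.182]), array([0.0222, 0.0937]), np.float64(5.5), 1623.0)
(array([324.5, 106. ], dtype=float32), array([ 0.5248, -0.225 ]), array([0.0331, 0.0353]), np.float64(95.0), 910.0)
(array([511.2,  86.4], dtype=float32), array([ 0.558 , -0.4097]), array([0.035 , 0.0949]), np.float64(2.7), 1751.5)
(array([375.9,  45.4], dtype=float32), array([ 0.5834, -0.2681]), array([0.0277, 0.0895]), np.float64(24.3), 1391.5)
(array([264. ,  33.1], dtype=float32), array([ 0.585 , -0.1574]), array([0.0252, 0.0909]), np.float64(138.6), 1327.5)
t8.3 cur [ 0.4383 -0.1829  0.2031] psi 5.1 -> d [0.0019 0.0005 0.2001] rot [-0.0015  0.0011  0.0022] q7 -1.19
```

View pics/w3.png

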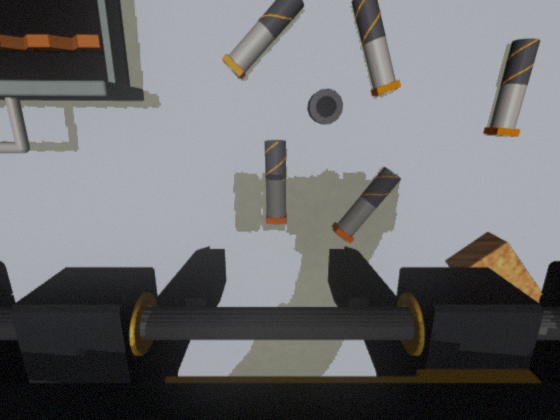

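The view shows the cutter centred below the open fingers at (275,182). Nothing nearby obstructs it. Descend and grip.

>>> steer_hand:
  moves: "0.5,0.002,0,0.045,0,0,0\n0.5,0.002,0,0.09,0,0,0\n0.5,0.002,0,0.135,0,0,0\n0.5,0.002,0,0.165,0,0,0\n0.5,0.002,0,0.185,0,0,0\n0.5,0.002,0,0.195,0,0,0\n0.5,0.002,0,0.199,0,0,0\n0.5,0.002,0,0.199,0,0,0"

```text
clock: 9.15
tool_pos: [0.4411, -0.1837, 0.005]
eef_rot: [0.999, 0.044, 0.0, -0.0]
contact_force: [-0.5, -0.1, 0.7]
opening: 0.5
finger_force: 0.0
```

>>> steer_hand:
  moves: "0,0,0,0,0,0,0\n0,0,0,0,0,0,0\n0,0,0,0,0,0,0\n0,0,0,0,0,0,0\n0,0,0,0,0,0,0\n0,0,0,0,0,0,0"
  force: 30

```text
clock: 9.75
tool_pos: [0.4411, -0.1841, 0.0054]
eef_rot: [0.999, 0.044, 0.001, 0.0]
contact_force: [1.2, 1.9, 6.4]
opening: 0.239
finger_force: 30.0
```

>>> steer_hand:
  moves: "0,0,0,-0.02,0,0,0\n0,0,0,-0.06,0,0,0\n0,0,0,-0.1,0,0,0\n0,0,0,-0.14,0,0,0\n0,0,0,-0.16,0,0,0\n0,0,0,-0.16,0,0,0"

```text
clock: 10.35
tool_pos: [0.4419, -0.1851, 0.1671]
eef_rot: [0.999, 0.044, 0.003, 0.001]
contact_force: [0.3, -0.7, -2.1]
opening: 0.238
finger_force: 30.0
```

```bash
python3 -c "
from h import *
go(.578,.110,.165,4.7)
"
```

```text
t10.3 cur [ 0.4419 -0.1851  0.1671] psi 5.0 -> d [ 0.1612 -0.2821  0.0023] rot [ 0.0025 -0.0051  0.0052] q7 -1.20
```

>>> steer_hand:
  moves: "0,0.01,-0.03,0,0,0,0\n0,0.025,-0.075,0,0,0,0\n0,0.04,-0.12,-0.01,0,0,0\n0,0.05,-0.165,-0.02,0,0,0\n0,0.06,-0.21,-0.04,0,0,0\n0,0.07,-0.255,-0.06,0,0,0.005\n0,0.07,-0.282,-0.07,0,0,0.005\n0,0.07,-0.282,-0.07,0,0,0.005\n0,0.07,-0.282,-0.07,0,0,0.005"

```text
clock: 11.25
tool_pos: [0.4846, 0.1028, 0.2332]
eef_rot: [0.999, 0.042, -0.001, 0.001]
contact_force: [-0.3, -0.7, -2.9]
opening: 0.244
finger_force: 30.0
```

```bash
python3 -c "
from h import *
im,p=snap('wrist','w4.png')
for x in pieces(im,p,(5,120,60),(14,255,200),0.039,30,99999): print(x)
go(.578,.110,.165,4.7)
"
```

```text
(array([276. , 348.5], dtype=float32), array([0.2675, 0.0849]), array([0.0267, 0.0569]), np.float64(94.8), 160.5)
(array([542.1, 268.8], dtype=float32), array([ 0.4091, -0.2241]), array([0.006 , 0.0145]), np.float64(68.9), 39.0)
(array([479.3, 132.2], dtype=float32), array([ 0.5592, -0.1058]), array([0.0082, 0.0135]), np.float64(88.1), 36.0)
(array([277. , 122.5], dtype=float32), array([0.551 , 0.1077]), array([0.0112, 0.2435]), np.float64(94.9), 1661.0)
(array([282. ,  69.5], dtype=float32), array([0.6023, 0.1071]), array([0.012 , 0.2325]), np.float64(94.9), 2313.0)
t11.3 cur [0.4846 0.1015 0.2332] psi 4.7 -> d [ 0.094  -0.0009  0.0679] rot [0.0018 0.0032 0.    ] q7 -1.70
```

View pics/w4.png

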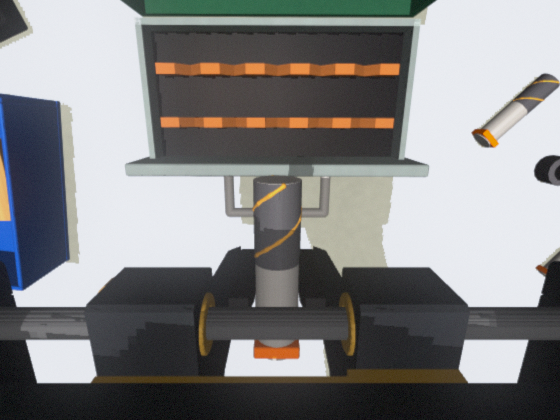

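The empty rack is clear: six bright land tops on each bar (rows ~69 and ~122), with notches between them. I'll get notch centres from the land tops.

```bash
cat > land.py <<'E'
from h import *
im=cv2.cvtColor(cv2.imread('pics/w4.png'),cv2.COLOR_BGR2RGB); p=viewer.camera_params('wrist')
m=(im[...,0]>185)&(im[...,2]<90); m[:55]=0; m[135:]=0; m[:,:145]=0; m[:,410:]=0
n,l,st,c=cv2.connectedComponentsWithStats(m.astype(np.uint8))
W=[]
for s,q in zip(st[1:],c[1:]):
    if s[4]>20: w=ray(p,*q,.039); W.append(w); print(s,w.round(4))
print(im[69,150:200,0],'mean',np.mean(W,0))
E
python3 land.py
```

```text
[155  63  20  11 209] [0.594 0.222 0.039]
[200  63  20  11 216] [0.5976 0.1776 0.039 ]
[245  63  20  11 205] [0.601  0.1329 0.039 ]
[290  64  20  10 199] [0.6046 0.0882 0.039 ]
[335  64  20  10 198] [0.6083 0.0435 0.039 ]
[379  64  20  11 210] [ 0.6114 -0.0009  0.039 ]
[161 118  18   9 158] [0.5423 0.218  0.039 ]
[203 118  19   9 168] [0.5459 0.1738 0.039 ]
[246 118  19   9 170] [0.5496 0.1292 0.039 ]
[289 118  19  10 188] [0.5528 0.0844 0.039 ]
[332 118  19  10 188] [0.5565 0.0395 0.039 ]
[375 119  19   9 164] [ 0.5597 -0.005   0.039 ]
[ 72  71  70  71  75 138 222 230 232 229 231 232 230 231 232 231 230 230
 230 229 230 230 230 229 213 169 159 159 160 159 156 157 154 154 156 159
 156 155 157 155 159 167 171 170 171 171 171 170 170 173] mean [0.57697769 0.10859799 0.039     ]
```

```bash
python3 -c "
from h import *
go(.585,.0189,.075,4.5)
"
```

```text
t11.3 cur [0.4846 0.1015 0.2332] psi 4.7 -> d [0.0938 0.0903 0.1581] rot [0.0018 0.0032 0.0035] q7 -1.70
```

>>> steer_hand:
  moves: "0,0.03,0.03,0,0,0,0.003\n0,0.06,0.06,0,0,0,0.003\n0,0.085,0.082,0.02,0,0,0.003\n0,0.094,0.0903,0.06,0,0,0.003\n0,0.094,0.0903,0.1,0,0,0.003\n0,0.094,0.0903,0.135,0,0,0.003\n0,0.094,0.0903,0.157,0,0,0.003\n0,0.094,0.0903,0.157,0,0,0.003\n0,0.094,0.0903,0.157,0,0,0.003"

```text
clock: 12.2
tool_pos: [0.5862, 0.0187, 0.0772]
eef_rot: [0.999, 0.039, -0.001, 0.001]
contact_force: [0.1, 0.3, -1.8]
opening: 0.237
finger_force: 30.0
```

```bash
python3 -c "
from h import *
go(.585,.0189,.036,4.5)
"
```

```text
t12.2 cur [0.5862 0.0187 0.0772] psi 4.4 -> d [-0.0012 -0.0003  0.0412] rot [ 0.001   0.0017 -0.0009] q7 -1.52
```

>>> steer_hand:
  moves: "0,-0.001,0,0.01,0,0,0\n0,-0.001,0,0.02,0,0,0\n0,-0.001,0,0.028,0,0,0\n0,-0.001,0,0.034,0,0,0\n0,-0.001,0,0.038,0,0,0\n0,-0.001,0,0.041,0,0,0\n0,-0.001,0,0.041,0,0,0\n0,-0.001,0,0.041,0,0,0"

```text
clock: 13.0
tool_pos: [0.586, 0.0204, 0.0368]
eef_rot: [0.999, 0.04, 0.0, 0.0]
contact_force: [0.1, -0.1, -2.0]
opening: 0.242
finger_force: 30.0
```

>>> steer_hand:
  moves: "0,0,0,0.001,0,0,0\n0,0,0,0.002,0,0,0\n0,0,0,0.002,0,0,0\n0,0,0,0.002,0,0,0"

```text
clock: 13.4
tool_pos: [0.5864, 0.0206, 0.0358]
eef_rot: [0.999, 0.04, 0.001, -0.0]
contact_force: [-0.6, 0.6, 4.8]
opening: 0.24
finger_force: 30.0
```

>>> steer_hand:
  moves: "0,0,0,0.001,0,0,0\n0,0,0,0.002,0,0,0\n0,0,0,0.002,0,0,0\n0,0,0,0.002,0,0,0"

```text
clock: 13.8
tool_pos: [0.5886, 0.0208, 0.0356]
eef_rot: [0.999, 0.04, 0.003, -0.0]
contact_force: [-1.0, 0.4, 16.6]
opening: 0.24
finger_force: 30.0
```

It's resting in the groove: upward force rose and height held at ~0.0356. I'll ease off and release with a small opening.

>>> steer_hand:
  moves: "0,0,0,-0.002,0,0,0\n0,0,0,-0.002,0,0,0"
  force: 8

```text
clock: 14.0
tool_pos: [0.5866, 0.0206, 0.0356]
eef_rot: [0.999, 0.04, 0.001, -0.0]
contact_force: [-0.2, 0.9, 7.8]
opening: 0.247
finger_force: 8.0
```

>>> steer_hand:
  moves: "0.31,0,0,0,0,0,0\n0.31,0,0,0,0,0,0\n0.31,0,0,0,0,0,0\n0.31,0,0,-0.02,0,0,0\n0.31,0,0,-0.05,0,0,0\n0.31,0,0,-0.09,0,0,0\n0.31,0,0,-0.13,0,0,0\n0.6,-0.03,0,-0.17,0,0,0\n0.6,-0.08,0,-0.19,0,0,0\n0.6,-0.09,0,-0.19,0,0,0"

```text
clock: 15.0
tool_pos: [0.4923, 0.0124, 0.2268]
eef_rot: [0.999, 0.039, -0.0, 0.0]
contact_force: [0.2, -0.6, -0.3]
opening: 0.558
finger_force: 0.0
```

```bash
python3 -c "
from h import *
go(.425,-.283,.2,150)
near(0.042,f='w5.png')
near(0.011,'top',amin=40)
"
```

```text
t15.0 cur [0.4923 0.0124 0.2268] psi 4.5 -> d [-0.0904  0.2892  0.0269] rot [4.000e-04 7.000e-04 6.026e-01] q7 -1.53
(array([482.5, 170. ], dtype=float32), array([ 0.5279, -0.204 ]), array([0.0297, 0.0414]), np.float64(81.2), 868.0)
(array([531.6, 119.8], dtype=float32), array([ 0.581 , -0.2406]), array([0.0331, 0.0868]), np.float64(29.0), 1333.0)
(array([437.3, 108.8], dtype=float32), array([ 0.5842, -0.1415]), array([0.0247, 0.0866]), np.float64(141.9), 1024.0)
(array([156.5, 301.5], dtype=float32), array([0.2961, 0.2828]), array([0.085, 0.091]), np.float64(91.4), 900.5)
(array([434.8, 287.8], dtype=float32), array([ 0.3488, -0.451 ]), array([0.0658, 0.0942]), np.float64(45.5), 832.5)
(array([377.5, 250.5], dtype=float32), array([ 0.4441, -0.2981]), array([0.021 , 0.0393]), np.float64(149.1)
[... 230 characters left out ...]
), 95.5)
(array([362.6, 191.7], dtype=float32), array([ 0.6036, -0.2581]), array([0.0212, 0.0417]), np.float64(26.5), 91.0)
(array([332.3, 191.3], dtype=float32), array([ 0.6024, -0.175 ]), array([0.0212, 0.0394]), np.float64(136.5), 86.5)
(array([354.2, 147.1], dtype=float32), array([ 0.7286, -0.2351]), array([0.0533, 0.0823]), np.float64(154.6), 415.0)
(array([189.4,  20.9], dtype=float32), array([1.083 , 0.2356]), array([0.0389, 0.0585]), np.float64(96.8), 106.5)
(array([478.3,  29.8], dtype=float32), array([ 1.0907, -0.5952]), array([0.0906, 0.1044]), np.float64(136.8), 392.5)
(array([207. ,   9.5], dtype=float32), array([1.12  , 0.1875]), array([0.0342, 0.0461]), np.float64(2.4), 101.5)
```

View pics/w5.png

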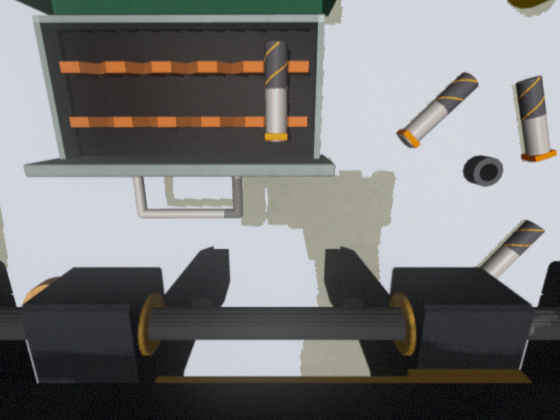

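Cutter B sits squarely in groove 0 (275,90), its collar clear of the front bar. Next is cutter A.

>>> steer_hand:
  moves: "0.5,-0.01,0.035,0,0,0,0.1\n0.5,-0.025,0.08,0,0,0,0.2\n0.5,-0.04,0.125,0,0,0,0.3\n0.5,-0.055,0.17,0,0,0,0.4\n0.5,-0.07,0.215,0.01,0,0,0.5\n0.5,-0.085,0.26,0.02,0,0,0.6\n0.5,-0.09,0.289,0.027,0,0,0.602\n0.5,-0.09,0.289,0.027,0,0,0.602\n0.5,-0.09,0.289,0.027,0,0,0.602"

```text
clock: 16.0
tool_pos: [0.4299, -0.2825, 0.1968]
eef_rot: [0.966, -0.259, -0.0, -0.0]
contact_force: [0.1, 0.8, -0.4]
opening: 0.498
finger_force: 0.0
```

```bash
python3 -c "
from h import *
near(0.0115)
go(.425,-.283,.005,150)
"
```

```text
(array([280.5, 189.5], dtype=float32), array([ 0.4239, -0.2841]), array([0.0229, 0.0923]), np.float64(148.9), 1458.5)
(array([453.3, 175.8], dtype=float32), array([ 0.345 , -0.4525]), array([0.0631, 0.1151]), np.float64(45.3), 5844.5)
(array([182.5, 136.5], dtype=float32), array([ 0.5243, -0.2251]), array([0.0333, 0.0376]), np.float64(60.0), 951.5)
(array([ 94.6, 116.4], dtype=float32), array([ 0.5839, -0.1583]), array([0.0321, 0.0929]), np.float64(136.9), 1492.5)
(array([180.2,  58.1], dtype=float32), array([ 0.5852, -0.2661]), array([0.0225, 0.0955]), np.float64(24.7), 1354.0)
t16.1 cur [ 0.4303 -0.2813  0.197 ] psi -29.8 -> d [-0.0036  0.0043  0.192 ] rot [-0.0007  0.0007  0.0026] q7 -1.40
```

>>> steer_hand:
  moves: "0.5,-0.004,0.0055,0.045,0,0,0.02\n0.5,-0.004,0.0055,0.09,0,0,0.02\n0.5,-0.004,0.0055,0.135,0,0,0.02\n0.5,-0.004,0.0055,0.165,0,0,0.02\n0.5,-0.004,0.0055,0.183,0,0,0.02\n0.5,-0.004,0.0055,0.189,0,0,0.02\n0.5,-0.004,0.0055,0.192,0,0,0.02\n0.5,-0.004,0.0055,0.192,0,0,0.02"

```text
clock: 16.85
tool_pos: [0.4241, -0.2844, 0.0063]
eef_rot: [0.964, -0.267, 0.001, 0.0]
contact_force: [0.2, 1.0, 0.5]
opening: 0.501
finger_force: 0.0
```

>>> steer_hand:
  moves: "0,0,0,0,0,0,0\n0,0,0,0,0,0,0\n0,0,0,0,0,0,0\n0,0,0,0,0,0,0\n0,0,0,0,0,0,0\n0,0,0,0,0,0,0"
  force: 30

```text
clock: 17.45
tool_pos: [0.4237, -0.2848, 0.0064]
eef_rot: [0.963, -0.268, 0.001, 0.0]
contact_force: [0.3, -0.7, 5.7]
opening: 0.243
finger_force: 30.0
```

>>> steer_hand:
  moves: "0,0,0,-0.02,0,0,0\n0,0,0,-0.06,0,0,0\n0,0,0,-0.1,0,0,0\n0,0,0,-0.14,0,0,0\n0,0,0,-0.16,0,0,0\n0,0,0,-0.16,0,0,0"

```text
clock: 18.05
tool_pos: [0.4243, -0.2857, 0.1681]
eef_rot: [0.963, -0.268, 0.003, 0.001]
contact_force: [1.2, -0.3, -1.9]
opening: 0.239
finger_force: 30.0
```

```bash
python3 -c "
from h import *
go(.5805,.0637,.165,4.5)
"
```

```text
t18.1 cur [ 0.4243 -0.2857  0.1681] psi -31.1 -> d [-0.0466 -0.3799  0.0028] rot [ 0.0019 -0.0051 -0.621 ] q7 -1.38
```

>>> steer_hand:
  moves: "0,-0.004,-0.03,0,0,0,-0.06\n0,-0.009,-0.075,0,0,0,-0.14\n0,-0.015,-0.12,0,0,0,-0.22\n0,-0.02,-0.165,0,0,0,-0.3\n0,-0.026,-0.21,0,0,0,-0.38\n0,-0.032,-0.255,0,0,0,-0.46\n0,-0.037,-0.3,0,0,0,-0.54\n0,-0.042,-0.345,0,0,0,-0.62\n0,-0.047,-0.38,0,0,0,-0.62\n0,-0.047,-0.38,0,0,0,-0.62"

```text
clock: 19.05
tool_pos: [0.5797, 0.073, 0.1633]
eef_rot: [0.999, 0.044, -0.0, -0.003]
contact_force: [0.0, -0.4, -1.7]
opening: 0.241
finger_force: 30.0
```

```bash
python3 -c "
from h import *
go(.5805,.0637,.075,4.5)
"
```

```text
t19.1 cur [0.5797 0.073  0.1633] psi 5.0 -> d [0.0001 0.0098 0.0883] rot [-0.0052  0.0004  0.009 ] q7 -1.56
```

>>> steer_hand:
  moves: "0,0,0,0,0,0,0\n0,0,0,0,0,0,0\n0,0,0,0,0,0,0"

```text
clock: 19.35
tool_pos: [0.5782, 0.0629, 0.1651]
eef_rot: [0.999, 0.038, -0.001, 0.001]
contact_force: [-0.6, 0.8, -2.0]
opening: 0.24
finger_force: 30.0
```

```bash
python3 -c "
from h import *
go(.5805,.0637,.037,4.5)
"
```

```text
t19.4 cur [0.5782 0.0629 0.1651] psi 4.3 -> d [ 0.0026 -0.0008  0.1281] rot [ 0.0012  0.0018 -0.0035] q7 -1.56
```

>>> steer_hand:
  moves: "0,0.002,-0.001,0.03,0,0,-0.003\n0,0.002,-0.001,0.06,0,0,-0.003\n0,0.002,-0.001,0.085,0,0,-0.003\n0,0.002,-0.001,0.1,0,0,-0.003\n0,0.002,-0.001,0.11,0,0,-0.003\n0,0.002,-0.001,0.117,0,0,-0.003\n0,0.002,-0.001,0.122,0,0,-0.003\n0,0.002,-0.001,0.126,0,0,-0.003\n0,0.002,-0.001,0.128,0,0,-0.003\n0,0.002,-0.001,0.128,0,0,-0.003"

```text
clock: 20.35
tool_pos: [0.5811, 0.0662, 0.0379]
eef_rot: [0.999, 0.04, 0.0, 0.0]
contact_force: [0.3, 0.3, -2.7]
opening: 0.24
finger_force: 30.0
```

>>> steer_hand:
  moves: "0,0,0,0.001,0,0,0\n0,0,0,0.002,0,0,0\n0,0,0,0.002,0,0,0\n0,0,0,0.002,0,0,0"

```text
clock: 20.75
tool_pos: [0.5816, 0.0656, 0.0367]
eef_rot: [0.999, 0.04, 0.001, 0.0]
contact_force: [-1.1, -1.3, 4.7]
opening: 0.242
finger_force: 30.0
```

>>> steer_hand:
  moves: "0,0,0,0.001,0,0,0\n0,0,0,0.001,0,0,0\n0,0,0,0,0,0,0\n0,0,0,0,0,0,0"
  force: 8

```text
clock: 21.15
tool_pos: [0.582, 0.0656, 0.0364]
eef_rot: [0.999, 0.04, 0.001, 0.0]
contact_force: [0.7, -2.4, 5.4]
opening: 0.249
finger_force: 8.0
```

>>> steer_hand:
  moves: "0.31,0,0,0,0,0,0\n0.31,0,0,0,0,0,0\n0.31,0,0,0,0,0,0\n0.31,0,0,-0.02,0,0,0\n0.31,0,0,-0.05,0,0,0\n0.31,0,0,-0.09,0,0,0\n0.31,0,0,-0.13,0,0,0\n0.5,-0.03,0,-0.17,0,0,0\n0.5,-0.06,0,-0.19,0,0,0\n0.5,-0.06,0,-0.19,0,0,0"

```text
clock: 22.15
tool_pos: [0.5185, 0.0612, 0.2282]
eef_rot: [0.999, 0.04, 0.0, -0.0]
contact_force: [0.5, -0.2, -0.5]
opening: 0.499
finger_force: 0.0
```

```bash
python3 -c "
from h import *
snap('wrist','w6.png')
go(.584,-.158,.21,139.5)
"
```

```text
t22.2 cur [0.5202 0.0615 0.227 ] psi 4.7 -> d [0.0458 0.224  0.0169] rot [-0.001  -0.0009  0.7881] q7 -1.57
```

View pics/w6.png

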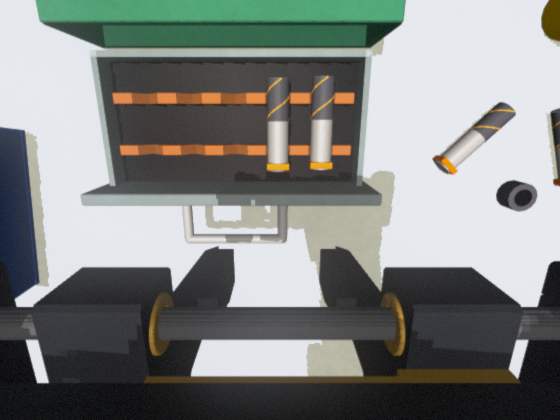

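Two cutters are seated, at (278,125) and (321,123). Next is cutter E.

>>> steer_hand:
  moves: "0.5,0.008,0.035,0,0,0,0.13\n0.5,0.016,0.075,0,0,0,0.26\n0.5,0.025,0.115,0,0,0,0.4\n0.5,0.033,0.155,0,0,0,0.53\n0.5,0.04,0.195,0.01,0,0,0.66\n0.5,0.046,0.224,0.017,0,0,0.788\n0.5,0.046,0.224,0.017,0,0,0.788\n0.5,0.046,0.224,0.017,0,0,0.788\n0.5,0.046,0.224,0.017,0,0,0.788"

```text
clock: 23.1
tool_pos: [0.5853, -0.1564, 0.2079]
eef_rot: [0.939, -0.345, -0.001, -0.001]
contact_force: [0.1, 0.1, -0.1]
opening: 0.497
finger_force: 0.0
```

```bash
python3 -c "
from h import *
near(0.0115)
go(.584,-.158,.005,139.5)
"
```

```text
(array([359., 186.], dtype=float32), array([ 0.5244, -0.2255]), array([0.0334, 0.0393]), np.float64(6.7), 832.0)
(array([276.8, 183.5], dtype=float32), array([ 0.5848, -0.1565]), array([0.0221, 0.0921]), np.float64(141.0), 1106.0)
(array([357.3, 118.9], dtype=float32), array([ 0.5833, -0.267 ]), array([0.0239, 0.0926]), np.float64(25.0), 1676.0)
(array([490.8,  42.5], dtype=float32), array([ 0.5561, -0.4095]), array([0.0335, 0.0935]), np.float64(4.8), 1756.5)
(array([235.5,  33.5], dtype=float32), array([ 0.7253, -0.2229]), array([0.0585, 0.0637]), np.float64(49.7), 3605.5)
t23.1 cur [ 0.5853 -0.1562  0.2083] psi -40.3 -> d [0.0004 0.0023 0.2033] rot [-0.0008  0.0013  0.003 ] q7 -1.80
```

>>> steer_hand:
  moves: "0.5,0,0,0.045,0,0,-0.015\n0.5,0,0,0.09,0,0,-0.015\n0.5,0,0,0.135,0,0,-0.015\n0.5,0,0,0.17,0,0,-0.015\n0.5,0,0,0.19,0,0,-0.015\n0.5,0,0,0.2,0,0,-0.015\n0.5,0,0,0.203,0,0,-0.015\n0.5,0,0,0.203,0,0,-0.015"

```text
clock: 23.95
tool_pos: [0.5857, -0.1579, 0.0064]
eef_rot: [0.941, -0.339, 0.001, -0.0]
contact_force: [-0.2, 0.5, 0.2]
opening: 0.5
finger_force: 0.0
```

>>> steer_hand:
  moves: "0,0,0,0,0,0,0\n0,0,0,0,0,0,0\n0,0,0,0,0,0,0\n0,0,0,0,0,0,0\n0,0,0,0,0,0,0\n0,0,0,0,0,0,0"
  force: 30

```text
clock: 24.55
tool_pos: [0.5858, -0.1583, 0.0066]
eef_rot: [0.941, -0.339, 0.001, -0.0]
contact_force: [-0.1, 0.7, 6.1]
opening: 0.236
finger_force: 30.0
```

>>> steer_hand:
  moves: "0,0,0,-0.02,0,0,0\n0,0,0,-0.06,0,0,0\n0,0,0,-0.1,0,0,0\n0,0,0,-0.14,0,0,0\n0,0,0,-0.16,0,0,0\n0,0,0,-0.16,0,0,0"

```text
clock: 25.15
tool_pos: [0.5866, -0.1591, 0.1685]
eef_rot: [0.941, -0.339, 0.003, -0.0]
contact_force: [1.5, -1.2, -2.2]
opening: 0.234
finger_force: 30.0
```

```bash
python3 -c "
from h import *
go(.577,.1102,.165,4.5)
"
```

```text
t25.1 cur [ 0.5866 -0.1591  0.1685] psi -39.7 -> d [-0.1793 -0.2011  0.003 ] rot [ 0.     -0.0058 -0.7708] q7 -1.77
```

>>> steer_hand:
  moves: "0,-0.02,-0.022,0,0,0,-0.09\n0,-0.05,-0.056,0,0,0,-0.21\n0,-0.08,-0.09,0,0,0,-0.33\n0,-0.11,-0.124,0,0,0,-0.45\n0,-0.14,-0.158,0,0,0,-0.57\n0,-0.165,-0.186,0,0,0,-0.69\n0,-0.178,-0.202,0,0,0,-0.771\n0,-0.178,-0.202,0,0,0,-0.771\n0,-0.178,-0.202,0,0,0,-0.771\n0,-0.178,-0.202,0,0,0,-0.771"

```text
clock: 26.15
tool_pos: [0.577, 0.1075, 0.1653]
eef_rot: [0.999, 0.037, -0.0, 0.001]
contact_force: [-0.1, 0.7, -2.4]
opening: 0.242
finger_force: 30.0
```

```bash
python3 -c "
from h import *
go(.579,.1102,.037,4.5)
"
```

```text
t26.1 cur [0.577  0.1075 0.1653] psi 4.2 -> d [ 0.0023 -0.0028  0.1283] rot [ 0.0025  0.0009 -0.0046] q7 -1.61
```

>>> steer_hand:
  moves: "0,0.002,-0.0015,0.03,0,0,-0.004\n0,0.002,-0.0015,0.06,0,0,-0.004\n0,0.002,-0.0015,0.085,0,0,-0.004\n0,0.002,-0.0015,0.1,0,0,-0.004\n0,0.002,-0.0015,0.11,0,0,-0.004\n0,0.002,-0.0015,0.117,0,0,-0.004\n0,0.002,-0.0015,0.122,0,0,-0.004\n0,0.002,-0.0015,0.126,0,0,-0.004\n0,0.002,-0.0015,0.128,0,0,-0.004\n0,0.002,-0.0015,0.128,0,0,-0.004"

```text
clock: 27.15
tool_pos: [0.5794, 0.1119, 0.0383]
eef_rot: [0.999, 0.041, 0.001, 0.0]
contact_force: [0.1, -1.5, 0.5]
opening: 0.239
finger_force: 30.0
```

>>> steer_hand:
  moves: "0,0,0,0.001,0,0,0\n0,0,0,0.002,0,0,0\n0,0,0,0.002,0,0,0\n0,0,0,0.002,0,0,0"

```text
clock: 27.55
tool_pos: [0.5802, 0.1112, 0.0374]
eef_rot: [0.999, 0.041, 0.001, 0.001]
contact_force: [-0.8, -2.7, 8.4]
opening: 0.242
finger_force: 30.0
```

>>> steer_hand:
  moves: "0,0,0,0,0,0,0\n0,0,0,0.001,0,0,0\n0,0,0,0,0,0,0\n0,0,0,0,0,0,0"
  force: 8

```text
clock: 27.95
tool_pos: [0.58, 0.1109, 0.0365]
eef_rot: [0.999, 0.041, 0.001, 0.001]
contact_force: [1.1, -4.3, 4.2]
opening: 0.244
finger_force: 8.0
```

>>> steer_hand:
  moves: "0.31,0,0,0,0,0,0\n0.31,0,0,0,0,0,0\n0.31,0,0,0,0,0,0\n0.31,0,0,-0.02,0,0,0\n0.31,0,0,-0.05,0,0,0\n0.31,0,0,-0.09,0,0,0\n0.31,0,0,-0.13,0,0,0\n0.5,-0.03,0,-0.17,0,0,0\n0.5,-0.06,0,-0.19,0,0,0\n0.5,-0.06,0,-0.19,0,0,0"

```text
clock: 28.95
tool_pos: [0.516, 0.1086, 0.2281]
eef_rot: [0.999, 0.042, -0.0, -0.001]
contact_force: [1.0, -0.5, -0.7]
opening: 0.496
finger_force: 0.0
```

```bash
python3 -c "
from h import *
near(.042,f='w7.png')
near(.0115,'top',amin=40)
go(.583,-.267,.21,25)
"
```

```text
(array([547., 197.], dtype=float32), array([ 0.5298, -0.1858]), array([0.0258, 0.0325]), np.float64(19.2), 541.0)
(array([17., 38.], dtype=float32), array([0.6382, 0.3678]), array([0.0315, 0.0666]), np.float64(172.5), 1371.0)
(array([434.8, 287.8], dtype=float32), array([ 0.3488, -0.4509]), array([0.0658, 0.0942]), np.float64(45.5), 832.5)
(array([350.7, 220.9], dtype=float32), array([ 0.5222, -0.2256]), array([0.0302, 0.0332]), np.float64(118.0), 103.5)
(array([419. , 202.5], dtype=float32), array([ 0.5782, -0.4128]), array([0.0221, 0.0416]), np.float64(178.9), 95.5)
(array([362.6, 191.7], dtype=float32), array([ 0.6035, -0.258 ]), array([0.0212, 0.0416]), np.float64(26.5), 90.0)
(array([354.7, 147.2], dtype=float32), array([ 0.7284, -0.2365]), array([0.053 , 0.0813]), np.float64(147.7), 413.5)
(array([277.4,  38.1], dtype=float32), array([ 1.0408, -0.0154]), array([0.0275, 0.042 ]), np.float64(84.7), 85.5)
(array([467. ,  31.5], dtype=float32), array([ 1.0834, -0.5618]), array([0.0402, 0.0586]), np.float64(92.4), 134.0)
(array([191. ,  20.5], dtype=float32), array([1.0842, 0.2312]), array([0.0335, 0.0453]), np.float64(92.4), 57.5)
(array([483.5,  23.3], dtype=float32), array([ 1.111 , -0.6109]), array([0.0425, 0.0841]), np.float64(34.6), 172.0)
(array([207.3,  10.1], dtype=float32), array([1.1178, 0.1864]), array([0.0291, 0.0442]), np.float64(168.4), 76.5)
t29.1 cur [0.5186 0.1087 0.226 ] psi 4.8 -> d [0.0324 0.3798 0.0155] rot [-0.0011 -0.0006 -0.3519] q7 -1.63
```

>>> steer_hand:
  moves: "0.5,0.003,0.03,0,0,0,-0.04\n0.5,0.007,0.075,0,0,0,-0.09\n0.5,0.01,0.12,0,0,0,-0.14\n0.5,0.014,0.165,0,0,0,-0.19\n0.5,0.018,0.21,0,0,0,-0.24\n0.5,0.022,0.255,0,0,0,-0.29\n0.5,0.025,0.3,0,0,0,-0.352\n0.5,0.028,0.34,0.01,0,0,-0.352\n0.5,0.032,0.378,0.016,0,0,-0.352\n0.5,0.032,0.378,0.016,0,0,-0.352"

```text
clock: 30.05
tool_pos: [0.581, -0.2741, 0.2068]
eef_rot: [0.977, 0.211, -0.002, 0.002]
contact_force: [-0.3, 0.1, -1.2]
opening: 0.502
finger_force: 0.0
```

>>> steer_hand:
  moves: "0.5,0,0,0,0,0,0\n0.5,0,0,0,0,0,0\n0.5,0,0,0,0,0,0"

```text
clock: 30.35
tool_pos: [0.5828, -0.2644, 0.2095]
eef_rot: [0.976, 0.217, 0.0, -0.001]
contact_force: [-0.4, 0.9, -0.3]
opening: 0.502
finger_force: 0.0
```

```bash
python3 -c "
from h import *
near(0.0115)
go(.583,-.267,.005,25)
"
```

```text
(array([224.9, 215.2], dtype=float32), array([ 0.5248, -0.2253]), array([0.0332, 0.0395]), np.float64(176.8), 752.5)
(array([279.6, 184. ], dtype=float32), array([ 0.5833, -0.2674]), array([0.0219, 0.0936]), np.float64(23.9), 1558.0)
(array([306. ,  38.5], dtype=float32), array([ 0.727 , -0.2284]), array([0.0612, 0.0683]), np.float64(28.3), 3968.5)
t30.4 cur [ 0.5827 -0.2647  0.2097] psi 25.1 -> d [-0.0008  0.0024  0.2047] rot [-0.0008 -0.0005  0.001 ] q7 -0.78
```

>>> steer_hand:
  moves: "0.5,0,0.002,0.045,0,0,0.015\n0.5,0,0.002,0.09,0,0,0.015\n0.5,0,0.002,0.135,0,0,0.015\n0.5,0,0.002,0.17,0,0,0.015\n0.5,0,0.002,0.19,0,0,0.015\n0.5,0,0.002,0.201,0,0,0.015\n0.5,0,0.002,0.204,0,0,0.015\n0.5,0,0.002,0.204,0,0,0.015"

```text
clock: 31.2
tool_pos: [0.5837, -0.2682, 0.0064]
eef_rot: [0.978, 0.209, 0.001, 0.0]
contact_force: [-0.5, 0.2, -0.3]
opening: 0.501
finger_force: 0.0
```

>>> steer_hand:
  moves: "0,0,0,0,0,0,0\n0,0,0,0,0,0,0\n0,0,0,0,0,0,0\n0,0,0,0,0,0,0\n0,0,0,0,0,0,0\n0,0,0,0,0,0,0"
  force: 30

```text
clock: 31.8
tool_pos: [0.5836, -0.2685, 0.0067]
eef_rot: [0.978, 0.208, 0.001, 0.0]
contact_force: [-0.3, 0.1, 5.5]
opening: 0.241
finger_force: 30.0
```

>>> steer_hand:
  moves: "0,0,0,-0.02,0,0,0\n0,0,0,-0.06,0,0,0\n0,0,0,-0.1,0,0,0\n0,0,0,-0.14,0,0,0\n0,0,0,-0.16,0,0,0\n0,0,0,-0.16,0,0,0"

```text
clock: 32.4
tool_pos: [0.5849, -0.2693, 0.1689]
eef_rot: [0.978, 0.208, 0.003, 0.002]
contact_force: [0.0, 0.1, -1.8]
opening: 0.246
finger_force: 30.0
```

```bash
python3 -c "
from h import *
go(.5735,.1551,.165,4.5)
"
```

```text
t32.4 cur [ 0.5849 -0.2693  0.1689] psi 24.0 -> d [ 0.1625 -0.3923  0.0027] rot [ 0.004  -0.0052  0.341 ] q7 -0.79
```

>>> steer_hand:
  moves: "0,0.013,-0.03,0,0,0,0.03\n0,0.03,-0.073,0,0,0,0.07\n0,0.048,-0.116,0,0,0,0.12\n0,0.066,-0.16,0,0,0,0.17\n0,0.084,-0.203,0,0,0,0.22\n0,0.102,-0.247,0,0,0,0.27\n0,0.12,-0.29,0,0,0,0.32\n0,0.138,-0.333,0,0,0,0.341\n0,0.154,-0.37,0,0,0,0.341\n0,0.163,-0.391,0,0,0,0.341"

```text
clock: 33.4
tool_pos: [0.5704, 0.1602, 0.1634]
eef_rot: [0.999, 0.042, -0.002, -0.001]
contact_force: [0.5, 0.2, -1.7]
opening: 0.24
finger_force: 30.0
```

>>> steer_hand:
  moves: "0,0,0,0,0,0,0\n0,0,0,0,0,0,0\n0,0,0,0,0,0,0"

```text
clock: 33.7
tool_pos: [0.5721, 0.1526, 0.1648]
eef_rot: [0.999, 0.038, -0.001, 0.001]
contact_force: [-0.9, -0.6, -2.2]
opening: 0.241
finger_force: 30.0
```

```bash
python3 -c "
from h import *
go(.5745,.1555,.037,4.5)
"
```

```text
t33.7 cur [0.5721 0.1526 0.1648] psi 4.4 -> d [ 0.0028 -0.003   0.1278] rot [ 0.0023  0.0017 -0.0024] q7 -1.64
```

>>> steer_hand:
  moves: "0,0.002,-0.0015,0.03,0,0,-0.002\n0,0.002,-0.0015,0.06,0,0,-0.002\n0,0.002,-0.0015,0.085,0,0,-0.002\n0,0.002,-0.0015,0.1,0,0,-0.002\n0,0.002,-0.0015,0.11,0,0,-0.002\n0,0.002,-0.0015,0.117,0,0,-0.002\n0,0.002,-0.0015,0.122,0,0,-0.002\n0,0.002,-0.0015,0.126,0,0,-0.002\n0,0.002,-0.0015,0.128,0,0,-0.002\n0,0.002,-0.0015,0.128,0,0,-0.002"

```text
clock: 34.7
tool_pos: [0.5749, 0.1564, 0.0382]
eef_rot: [0.999, 0.04, 0.001, 0.0]
contact_force: [1.1, -1.3, -0.8]
opening: 0.241
finger_force: 30.0
```

>>> steer_hand:
  moves: "0,0,0,0.001,0,0,0\n0,0,0,0.002,0,0,0\n0,0,0,0.002,0,0,0\n0,0,0,0.002,0,0,0"

```text
clock: 35.1
tool_pos: [0.5755, 0.1557, 0.0372]
eef_rot: [0.999, 0.04, 0.001, 0.001]
contact_force: [-1.4, -2.4, 7.5]
opening: 0.241
finger_force: 30.0
```

>>> steer_hand:
  moves: "0,0,0,0,0,0,0\n0,0,0,0.001,0,0,0\n0,0,0,0,0,0,0\n0,0,0,0,0,0,0"
  force: 8

```text
clock: 35.5
tool_pos: [0.5755, 0.1555, 0.0364]
eef_rot: [0.999, 0.04, 0.001, 0.001]
contact_force: [0.5, -5.4, 4.9]
opening: 0.244
finger_force: 8.0
```

>>> steer_hand:
  moves: "0.31,0,0,0,0,0,0\n0.31,0,0,0,0,0,0\n0.31,0,0,0,0,0,0\n0.31,0,0,-0.02,0,0,0\n0.31,0,0,-0.05,0,0,0\n0.31,0,0,-0.09,0,0,0\n0.31,0,0,-0.13,0,0,0\n0.5,-0.03,0,-0.17,0,0,0\n0.5,-0.06,0,-0.19,0,0,0\n0.5,-0.06,0,-0.19,0,0,0"

```text
clock: 36.5
tool_pos: [0.5119, 0.1528, 0.2282]
eef_rot: [0.999, 0.041, 0.0, -0.001]
contact_force: [1.3, -0.2, 0.9]
opening: 0.499
finger_force: 0.0
```

```bash
python3 -c "
from h import *
snap('wrist','w8.png')
near(.0115,'top',amin=40)
go(.555,-.412,.21,0)
"
```

```text
(array([434.8, 287.8], dtype=float32), array([ 0.3488, -0.4509]), array([0.0658, 0.0942]), np.float64(45.5), 831.5)
(array([350.5, 221. ], dtype=float32), array([ 0.5219, -0.225 ]), array([0.0285, 0.0332]), np.float64(136.0), 102.0)
(array([419. , 202.5], dtype=float32), array([ 0.5782, -0.4128]), array([0.0221, 0.0416]), np.float64(178.9), 93.5)
(array([354.6, 147.1], dtype=float32), array([ 0.7286, -0.2361]), array([0.0522, 0.0813]), np.float64(147.7), 411.5)
(array([304.4,  34. ], dtype=float32), array([ 1.0564, -0.092 ]), array([0.0213, 0.0358]), np.float64(66.7), 45.0)
(array([482.5,  23. ], dtype=float32), array([ 1.1116, -0.6081]), array([0.0249, 0.0265]), np.float64(92.4), 56.5)
t36.6 cur [0.5144 0.1528 0.2261] psi 4.7 -> d [-0.0059  0.5663  0.0155] rot [-0.001  -0.0008  0.0821] q7 -1.67
```

View pics/w8.png

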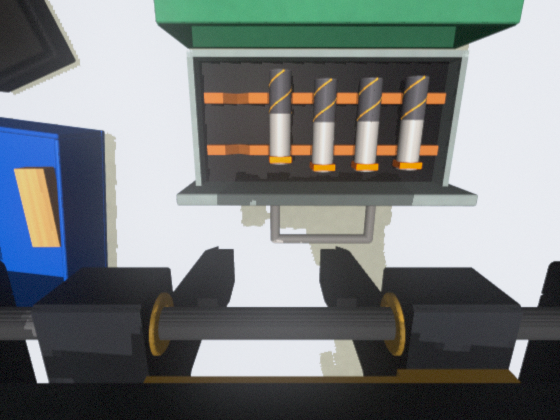

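Four are seated. The fourth (280,116) lies about 8 mm further in than the others, so I'll zoom in to check its collar against the front bar.

```bash
python3 -c "
import cv2
im=cv2.imread('pics/w8.png')[50:200,190:460]
cv2.imwrite('pics/c8.png',cv2.resize(im,None,fx=2.9,fy=2.9,interpolation=cv2.INTER_CUBIC))"
```

```text
(no output)
```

View pics/c8.png

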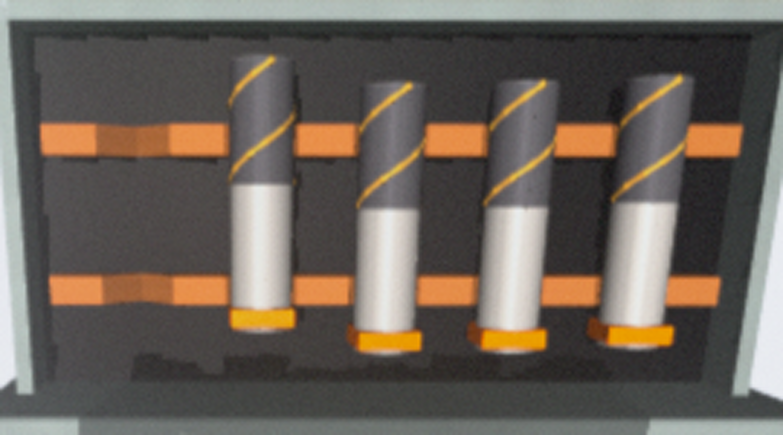

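The collar of the fourth cutter abuts the front bar. I'll re-grip it, lift slightly, and set it back 6 mm.

```bash
python3 -c "
from h import *
go(.5755,.1555,.037,4.6)"
```

```text
t36.6 cur [0.5144 0.1528 0.2261] psi 4.7 -> d [0.061  0.0025 0.1891] rot [-0.0009 -0.0008  0.0019] q7 -1.67
```

>>> steer_hand:
  moves: "0.31,0.03,0,0.01,0,0,0\n0.31,0.06,0,0.03,0,0,0\n0.31,0.06,0,0.07,0,0,0\n0.31,0.06,0,0.1,0,0,0\n0.31,0.06,0,0.13,0,0,0\n0.31,0.06,0,0.15,0,0,0\n0.31,0.06,0,0.165,0,0,0\n0.31,0.06,0,0.178,0,0,0\n0.31,0.06,0,0.188,0,0,0\n0.31,0.06,0,0.188,0,0,0"
  force: 30

```text
clock: 37.6
tool_pos: [0.5739, 0.1567, 0.0365]
eef_rot: [0.999, 0.04, -0.001, 0.0]
contact_force: [0.5, -0.2, -0.3]
opening: 0.311
finger_force: 0.0
```

>>> steer_hand:
  moves: "0,0,0,0,0,0,0\n0,0,0,0,0,0,0\n0,0,0,0,0,0,0\n0,0,0,0,0,0,0"

```text
clock: 38.0
tool_pos: [0.5745, 0.1558, 0.0383]
eef_rot: [0.999, 0.04, 0.0, 0.001]
contact_force: [-1.1, -3.7, 1.0]
opening: 0.239
finger_force: 30.0
```

>>> steer_hand:
  moves: "0,0,0,-0.004,0,0,0\n0,0,0,-0.009,0,0,0\n0,-0.004,0,-0.009,0,0,0\n0,-0.007,0,-0.009,0,0,0\n0,-0.007,0,-0.009,0,0,0\n0,-0.007,0,-0.005,0,0,0\n0,-0.007,0,-0.001,0,0,0\n0,-0.007,0,0.001,0,0,0\n0,-0.007,0,0.002,0,0,0\n0,-0.007,0,0.002,0,0,0"

```text
clock: 39.0
tool_pos: [0.5696, 0.1549, 0.0374]
eef_rot: [0.999, 0.04, 0.002, 0.001]
contact_force: [-0.7, -2.8, 12.9]
opening: 0.242
finger_force: 30.0
```

>>> steer_hand:
  moves: "0,0,0,-0.001,0,0,0\n0,0,0,-0.001,0,0,0\n0,0,0,-0.001,0,0,0"
  force: 8

```text
clock: 39.3
tool_pos: [0.5693, 0.1548, 0.0374]
eef_rot: [0.999, 0.04, 0.002, 0.001]
contact_force: [1.4, -3.1, 6.5]
opening: 0.245
finger_force: 8.0
```

>>> steer_hand:
  moves: "0.31,0,0,0,0,0,0\n0.31,0,0,0,0,0,0\n0.31,0,0,0,0,0,0\n0.31,0,0,-0.02,0,0,0\n0.31,0,0,-0.05,0,0,0\n0.31,0,0,-0.09,0,0,0\n0.31,0,0,-0.13,0,0,0\n0.5,-0.03,0,-0.17,0,0,0\n0.5,-0.06,0,-0.19,0,0,0\n0.5,-0.06,0,-0.19,0,0,0"

```text
clock: 40.3
tool_pos: [0.5042, 0.1519, 0.2288]
eef_rot: [0.999, 0.041, -0.001, -0.001]
contact_force: [1.2, 0.1, 0.0]
opening: 0.499
finger_force: 0.0
```

```bash
cat > col.py <<'E'
from h import *
im,p=snap('wrist','w%d.png'%int(r.get_state()['clock']))
for x in pieces(im,p,(15,200,180),(28,255,255),0.054,60,500): print(x)
E
python3 col.py; python3 -c "
from h import *
near(.0115,'top',amin=40)
go(.555,-.412,.21,0)
"
```

```text
(array([323.5, 160.5], dtype=float32), array([0.5378, 0.107 ]), array([0.0051, 0.0214]), np.float64(94.7), 89.0)
(array([366.5, 160. ], dtype=float32), array([0.542 , 0.0634]), array([0.0061, 0.0213]), np.float64(94.7), 94.0)
(array([410.5, 158.5], dtype=float32), array([0.5472, 0.019 ]), array([0.0051, 0.0213]), np.float64(94.7), 93.0)
(array([279.5, 159. ], dtype=float32), array([0.5356, 0.1518]), array([0.0061, 0.0213]), np.float64(94.7), 85.0)
(array([434.8, 287.8], dtype=float32), array([ 0.3488, -0.4509]), array([0.0658, 0.0942]), np.float64(45.5), 831.5)
(array([350.5, 221. ], dtype=float32), array([ 0.5219, -0.225 ]), array([0.0285, 0.0332]), np.float64(136.0), 102.0)
(array([419. , 202.5], dtype=float32), array([ 0.5782, -0.4128]), array([0.0221, 0.0416]), np.float64(178.9), 94.5)
(array([354.6, 147.1], dtype=float32), array([ 0.7286, -0.2361]), array([0.0522, 0.0813]), np.float64(147.7), 411.5)
(array([304.2,  34. ], dtype=float32), array([ 1.0565, -0.0914]), array([0.0239, 0.037 ]), np.float64(66.2), 48.5)
(array([469.2,  31.3], dtype=float32), array([ 1.0843, -0.5683]), array([0.0306, 0.0435]), np.float64(98.4), 46.0)
(array([484. ,  23.5], dtype=float32), array([ 1.1102, -0.6125]), array([0.0267, 0.0289]), np.float64(136.7), 58.5)
t40.4 cur [0.5069 0.152  0.2268] psi 4.7 -> d [0.0017 0.5661 0.0164] rot [-0.0006  0.0006  0.0821] q7 -1.67
```

All four collars are now in line, at rows 158 to 160. Last is cutter C.

>>> steer_hand:
  moves: "0.5,0,0.03,0,0,0,0\n0.5,0,0.075,0,0,0,0.02\n0.5,0,0.12,0,0,0,0.04\n0.5,0,0.165,0,0,0,0.06\n0.5,0,0.21,0,0,0,0.082\n0.5,0,0.255,0,0,0,0.082\n0.5,0,0.3,0,0,0,0.082\n0.5,0.001,0.345,0,0,0,0.082\n0.5,0.001,0.39,0,0,0,0.082\n0.5,0.001,0.435,0,0,0,0.082"

```text
clock: 41.4
tool_pos: [0.5438, -0.284, 0.2248]
eef_rot: [1.0, -0.001, -0.001, -0.001]
contact_force: [1.0, 0.4, 0.1]
opening: 0.5
finger_force: 0.0
```

>>> steer_hand:
  moves: "0.5,0,0.045,0.005,0,0,0\n0.5,0,0.085,0.01,0,0,0\n0.5,0,0.115,0.016,0,0,0\n0.5,0,0.13,0.016,0,0,0\n0.5,0,0.13,0.016,0,0,0\n0.5,0,0.13,0.016,0,0,0"

```text
clock: 42.0
tool_pos: [0.5437, -0.4112, 0.2091]
eef_rot: [1.0, -0.001, -0.001, -0.001]
contact_force: [0.1, 0.3, 0.8]
opening: 0.503
finger_force: 0.0
```

```bash
python3 -c "
from h import *
near(0.0115)
go(.555,-.412,.005,0)
"
```

```text
(array([113.6, 200.7], dtype=float32), array([ 0.5248, -0.2256]), array([0.0334, 0.0445]), np.float64(115.3), 890.5)
(array([278. , 172.5], dtype=float32), array([ 0.5555, -0.4123]), array([0.0213, 0.0926]), np.float64(0.6), 1588.0)
(array([64., 19.], dtype=float32), array([ 0.7071, -0.2046]), array([0.0329, 0.0995]), np.float64(89.9), 2528.0)
t42.0 cur [ 0.5441 -0.4104  0.2096] psi 0.0 -> d [0.011  0.0021 0.2046] rot [-0.0023  0.0007  0.0003] q7 -0.87
```

>>> steer_hand:
  moves: "0.5,0.011,0.002,0.045,0,0,0\n0.5,0.011,0.002,0.09,0,0,0\n0.5,0.011,0.002,0.135,0,0,0\n0.5,0.011,0.002,0.17,0,0,0\n0.5,0.011,0.002,0.19,0,0,0\n0.5,0.011,0.002,0.201,0,0,0\n0.5,0.011,0.002,0.204,0,0,0\n0.5,0.011,0.002,0.204,0,0,0"

```text
clock: 42.85
tool_pos: [0.5555, -0.4145, 0.0079]
eef_rot: [1.0, -0.0, 0.001, 0.001]
contact_force: [-0.4, -0.5, -0.7]
opening: 0.502
finger_force: 0.0
```

>>> steer_hand:
  moves: "0,0,0,0,0,0,0\n0,0,0,0,0,0,0\n0,0,0,0,0,0,0\n0,0,0,0,0,0,0\n0,0,0,0,0,0,0\n0,0,0,0,0,0,0"
  force: 30

```text
clock: 43.45
tool_pos: [0.5552, -0.414, 0.0078]
eef_rot: [1.0, -0.001, 0.001, 0.0]
contact_force: [-0.7, 2.3, 6.4]
opening: 0.244
finger_force: 30.0
```

>>> steer_hand:
  moves: "0,0,0,-0.02,0,0,0\n0,0,0,-0.06,0,0,0\n0,0,0,-0.1,0,0,0\n0,0,0,-0.14,0,0,0\n0,0,0,-0.16,0,0,0\n0,0,0,-0.16,0,0,0"

```text
clock: 44.05
tool_pos: [0.5562, -0.4161, 0.1715]
eef_rot: [1.0, -0.001, 0.003, 0.003]
contact_force: [0.7, 0.5, -2.9]
opening: 0.237
finger_force: 30.0
```

```bash
python3 -c "
from h import *
go(.5705,.2,.165,4.5)
"
```

```text
t44.0 cur [ 0.5562 -0.4161  0.1715] psi -0.1 -> d [ 0.0133 -0.6162  0.0033] rot [ 0.0056 -0.0061 -0.0802] q7 -0.87
```

>>> steer_hand:
  moves: "0,0,-0.03,0,0,0,0\n0,0.001,-0.07,0,0,0,-0.02\n0,0.002,-0.113,0,0,0,-0.04\n0,0.003,-0.156,0,0,0,-0.06\n0,0.004,-0.2,0,0,0,-0.08\n0,0.005,-0.244,0,0,0,-0.08\n0,0.006,-0.288,0,0,0,-0.08\n0,0.008,-0.332,0,0,0,-0.08\n0,0.009,-0.376,0,0,0,-0.08\n0,0.01,-0.42,0,0,0,-0.08"

```text
clock: 45.05
tool_pos: [0.5638, 0.0075, 0.1656]
eef_rot: [0.999, 0.039, -0.001, 0.0]
contact_force: [0.6, 0.4, -1.9]
opening: 0.237
finger_force: 30.0
```

>>> steer_hand:
  moves: "0,0,-0.043,0,0,0,0\n0,0.001,-0.086,0,0,0,0\n0,0.002,-0.125,0,0,0,0\n0,0.002,-0.155,0,0,0,0\n0,0.003,-0.175,0,0,0,0\n0,0.003,-0.187,0,0,0,0\n0,0.003,-0.187,0,0,0,0\n0,0.003,-0.187,0,0,0,0"

```text
clock: 45.85
tool_pos: [0.5531, 0.1908, 0.1663]
eef_rot: [0.999, 0.039, -0.0, 0.001]
contact_force: [-0.1, -0.1, -2.5]
opening: 0.241
finger_force: 30.0
```

```bash
python3 -c "
from h import *
go(.5705,.2,.039,4.5)
"
```

```text
t45.9 cur [0.5531 0.1908 0.1663] psi 4.4 -> d [ 0.0182 -0.0081  0.1273] rot [ 0.0018  0.0009 -0.0011] q7 -1.64
```

>>> steer_hand:
  moves: "0,0.0175,-0.007,0.02,0,0,-0.001\n0,0.0175,-0.007,0.05,0,0,-0.001\n0,0.0175,-0.007,0.08,0,0,-0.001\n0,0.0175,-0.007,0.1,0,0,-0.001\n0,0.0175,-0.007,0.11,0,0,-0.001\n0,0.0175,-0.007,0.117,0,0,-0.001\n0,0.0175,-0.007,0.122,0,0,-0.001\n0,0.0175,-0.007,0.125,0,0,-0.001\n0,0.0175,-0.007,0.127,0,0,-0.001\n0,0.0175,-0.007,0.127,0,0,-0.001"

```text
clock: 46.85
tool_pos: [0.5704, 0.201, 0.04]
eef_rot: [0.999, 0.04, 0.0, -0.0]
contact_force: [-0.4, 0.6, -2.4]
opening: 0.241
finger_force: 30.0
```

>>> steer_hand:
  moves: "0,0,0,0.001,0,0,0\n0,0,0,0.002,0,0,0\n0,0,0,0.002,0,0,0\n0,0,0,0.002,0,0,0"

```text
clock: 47.25
tool_pos: [0.5708, 0.2004, 0.0383]
eef_rot: [0.999, 0.04, 0.001, 0.0]
contact_force: [0.5, -1.8, 4.5]
opening: 0.239
finger_force: 30.0
```

>>> steer_hand:
  moves: "0,0,0,0.001,0,0,0\n0,0,0,0.001,0,0,0\n0,0,0,0,0,0,0\n0,0,0,0,0,0,0"
  force: 8

```text
clock: 47.65
tool_pos: [0.5708, 0.2003, 0.0379]
eef_rot: [0.999, 0.04, 0.001, 0.0]
contact_force: [1.2, -2.3, 3.3]
opening: 0.248
finger_force: 8.0
```

>>> steer_hand:
  moves: "0.31,0,0,0,0,0,0\n0.31,0,0,0,0,0,0\n0.31,0,0,0,0,0,0\n0.31,0,0,-0.02,0,0,0\n0.31,0,0,-0.05,0,0,0\n0.31,0,0,-0.09,0,0,0\n0.31,0,0,-0.13,0,0,0\n0.31,-0.03,0,-0.17,0,0,0\n0.31,-0.07,0,-0.19,0,0,0\n0.31,-0.07,0,-0.19,0,0,0"

```text
clock: 48.65
tool_pos: [0.4963, 0.1956, 0.23]
eef_rot: [0.999, 0.041, -0.001, -0.001]
contact_force: [-0.1, 0.1, -0.3]
opening: 0.307
finger_force: 0.0
```

```bash
sed -i 's/int(r/int(10*r/' col.py; python3 col.py; ls pics|tail -3
```

```text
(array([367., 156.], dtype=float32), array([0.5378, 0.107 ]), array([0.0061, 0.0203]), np.float64(94.7), 87.5)
(array([410., 155.], dtype=float32), array([0.5424, 0.0636]), array([0.0061, 0.0223]), np.float64(94.7), 90.5)
(array([322.5, 154.5], dtype=float32), array([0.5356, 0.1524]), array([0.0051, 0.0213]), np.float64(94.7), 89.0)
(array([279. , 154.5], dtype=float32), array([0.532 , 0.1965]), array([0.005 , 0.0203]), np.float64(94.7), 65.5)
(array([454., 154.], dtype=float32), array([0.5471, 0.0192]), array([0.0061, 0.0223]), np.float64(94.7), 100.5)
w6.png
w7.png
w8.png
```

```bash
ls pics; python3 - <<'E'
from h import *
# handle bar and panel in the wrist view
im=cv2.imread(sorted(__import__('glob').glob('pics/w48*.png'))[-1]);print(im.shape)
E
```

```text
c1.png
c8.png
side0.png
top0.png
w1.png
w2.png
w3.png
w4.png
w40.png
w486.png
w5.png
w6.png
w7.png
w8.png
(420, 560, 3)
```

```bash
cp pics/w48*.png pics/final_rack.png
```

```text
(no output)
```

View pics/final_rack.png

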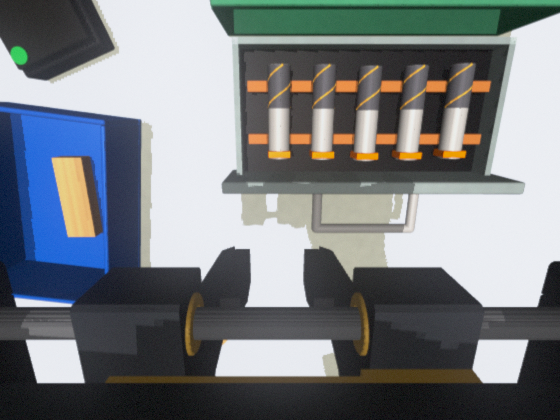

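All five cutters lie in their grooves (collars at row ~155, columns 279–454) and the offcut is in the bin. The handle bar is at row ~228, columns 313–413. I'll work out the push position.

```bash
python3 - <<'E'
from h import *
p=viewer.camera_params('wrist')
for u,v in((316,229),(363,229),(410,229),(240,187),(500,187)): print(u,v,ray(p,u,v,.06 if v>200 else .084).round(4))
im,p=snap('top')
for u,v in((209,240),(248,239)): print(ray(p,u,v,.06).round(4))
c,s=np.cos(np.radians(4.5)),np.sin(np.radians(4.5))
h=ray(viewer.camera_params('wrist'),363,229,.06)
go(h[0]-.045*c,h[1]-.045*s,.11,4.5)
E
```

```text
316 229 [0.4602 0.1509 0.06  ]
363 229 [0.4643 0.1009 0.06  ]
410 229 [0.4684 0.051  0.06  ]
240 187 [0.5048 0.2315 0.084 ]
500 187 [ 0.525  -0.0139  0.084 ]
[0.4555 0.1483 0.06  ]
[0.4608 0.0485 0.06  ]
t48.8 cur [0.5001 0.196  0.2282] psi 4.6 -> d [-0.0867  0.0918  0.1181] rot [-0.0009 -0.0009  0.0025] q7 -1.69
```

>>> steer_hand:
  moves: "0,-0.03,0.03,0,0,0,0\n0,-0.06,0.06,0,0,0,0.002\n0,-0.085,0.092,0.02,0,0,0.002\n0,-0.087,0.092,0.06,0,0,0.002\n0,-0.087,0.092,0.1,0,0,0.002\n0,-0.087,0.092,0.13,0,0,0.002\n0,-0.087,0.092,0.155,0,0,0.002\n0,-0.087,0.092,0.175,0,0,0.002\n0,-0.087,0.092,0.183,0,0,0.002\n0,-0.087,0.092,0.183,0,0,0.002"
  force: 10

```text
clock: 49.75
tool_pos: [0.4238, 0.0971, 0.0448]
eef_rot: [0.999, 0.039, -0.003, 0.0]
contact_force: [-0.2, 0.3, 0.2]
opening: 0.006
finger_force: 0.0
```

```bash
python3 -c "
from h import *
go(.45,.1,.045,4.5)"
```

```text
t49.8 cur [0.4238 0.0971 0.0448] psi 4.4 -> d [ 0.0263 -0.0009 -0.0004] rot [ 0.0007  0.006  -0.0014] q7 -0.94
```

>>> steer_hand:
  moves: "0,0.01,0,0,0,0,0\n0,0.018,0,0,0,0,0\n0,0.022,0,0,0,0,0\n0,0.026,0,0,0,0,0\n0,0.03,0,0,0,0,0\n0,0.034,0,0,0,0,0\n0,0.038,0,0,0,0,0\n0,0.042,0,0,0,0,0\n0,0.046,0,0,0,0,0\n0,0.05,0,0,0,0,0"

```text
clock: 50.75
tool_pos: [0.4731, 0.1012, 0.047]
eef_rot: [0.999, 0.039, -0.002, 0.0]
contact_force: [-1.6, -0.1, -0.5]
opening: 0.004
finger_force: 0.9
```

The drawer is moving at about 1.6 N, consistent with its friction. Continue.

>>> steer_hand:
  moves: "0,0.005,0,0,0,0,0\n0,0.01,0,0,0,0,0\n0,0.015,0,0,0,0,0\n0,0.02,0,0,0,0,0\n0,0.025,0,0,0,0,0\n0,0.03,0,0,0,0,0\n0,0.035,0,0,0,0,0\n0,0.04,0,0,0,0,0\n0,0.045,0,0,0,0,0\n0,0.05,0,0,0,0,0"

```text
clock: 51.75
tool_pos: [0.5231, 0.1052, 0.0467]
eef_rot: [0.999, 0.039, -0.002, 0.0]
contact_force: [-1.5, 1.6, 1.2]
opening: 0.004
finger_force: 0.9
```

>>> steer_hand:
  moves: "0,0.005,0,0,0,0,0\n0,0.01,0,0,0,0,0\n0,0.015,0,0,0,0,0\n0,0.02,0,0,0,0,0\n0,0.025,0,0,0,0,0\n0,0.03,0,0,0,0,0\n0,0.035,0,0,0,0,0\n0,0.04,0,0,0,0,0\n0,0.044,0,0,0,0,0\n0,0.048,0,0,0,0,0"

```text
clock: 52.75
tool_pos: [0.5708, 0.1088, 0.0465]
eef_rot: [0.999, 0.039, -0.002, 0.0]
contact_force: [-1.0, 1.2, 1.3]
opening: 0.003
finger_force: 0.9
```

>>> steer_hand:
  moves: "0,0.003,0,0,0,0,0\n0,0.006,0,0,0,0,0\n0,0.009,0,0,0,0,0\n0,0.012,0,0,0,0,0"

```text
clock: 53.15
tool_pos: [0.5759, 0.1092, 0.0461]
eef_rot: [0.999, 0.039, -0.009, -0.0]
contact_force: [-11.0, -0.0, 6.4]
opening: 0.003
finger_force: 4.7
```

At the catch, at about 11 N. Keep pushing in small steps.

>>> steer_hand:
  moves: "0,0.002,0,0,0,0,0\n0,0.004,0,0,0,0,0\n0,0.006,0,0,0,0,0\n0,0.006,0,0,0,0,0"

```text
clock: 53.55
tool_pos: [0.5895, 0.1098, 0.0465]
eef_rot: [0.999, 0.039, -0.001, 0.001]
contact_force: [-0.3, -0.1, 0.9]
opening: 0.006
finger_force: 0.0
```

>>> steer_hand:
  moves: "0,0.002,0,0,0,0,0\n0,0.004,0,0,0,0,0\n0,0.006,0,0,0,0,0\n0,0.006,0,0,0,0,0"

```text
clock: 53.95
tool_pos: [0.5897, 0.11, 0.0461]
eef_rot: [0.999, 0.039, -0.007, 0.0]
contact_force: [-10.9, -1.2, 8.1]
opening: 0.004
finger_force: 5.4
```

The catch snapped, and the drawer is now against its stop. Back off, rise and check.

>>> steer_hand:
  moves: "0,-0.02,0,0,0,0,0\n0,-0.05,0,0,0,0,0\n0,-0.06,0,-0.04,0,0,0\n0,-0.06,0,-0.08,0,0,0\n0,-0.06,0,-0.13,0,0,0\n0,-0.06,0,-0.17,0,0,0\n0,-0.06,0.03,-0.19,0,0,0\n0,-0.06,0.03,-0.19,0,0,0"

```text
clock: 54.75
tool_pos: [0.5408, 0.0717, 0.2406]
eef_rot: [0.999, 0.036, 0.002, 0.002]
contact_force: [0.5, -0.5, 0.0]
opening: 0.005
finger_force: 0.0
```

```bash
python3 -c "
from h import *
im,p=snap('wrist','w9.png')
im,p=snap('top')
near(.0115,'top',amin=40)
cv2.imwrite('pics/t9.png',cv2.cvtColor(np.hstack([cv2.resize(im[60:310,40:290],(400,400)),cv2.resize(viewer.snapshot('wrist'),(400,400))]),cv2.COLOR_RGB2BGR))"
```

```text
(array([434.8, 287.8], dtype=float32), array([ 0.3488, -0.4509]), array([0.0658, 0.0942]), np.float64(45.5), 832.5)
(array([350.8, 220.8], dtype=float32), array([ 0.5226, -0.2257]), array([0.0285, 0.0351]), np.float64(136.0), 104.5)
(array([354.2, 147.1], dtype=float32), array([ 0.7285, -0.235 ]), array([0.0532, 0.0823]), np.float64(154.6), 416.0)
(array([189.5,  20. ], dtype=float32), array([1.0855, 0.2355]), array([0.0366, 0.0594]), np.float64(92.4), 117.5)
(array([479.2,  26.8], dtype=float32), array([ 1.0996, -0.5979]), array([0.095 , 0.1068]), np.float64(66.1), 409.5)
(array([206.5,   8.5], dtype=float32), array([1.1228, 0.189 ]), array([0.0313, 0.0522]), np.float64(2.6), 108.5)
```

View pics/t9.png

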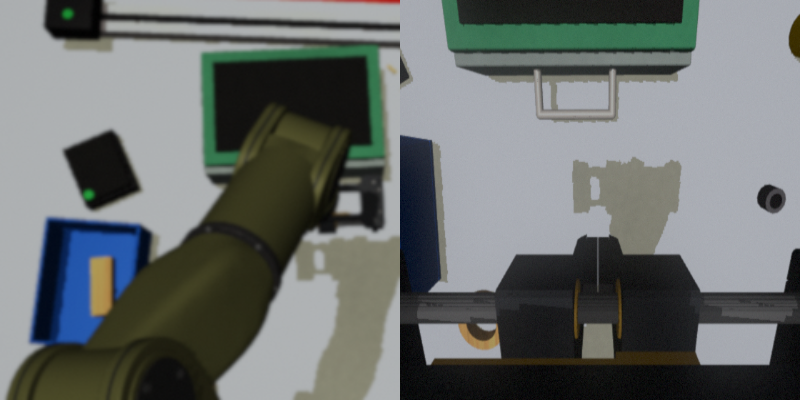

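The wrist half shows the drawer panel flush against the cabinet (row ~60) with the handle in front. The top half shows the offcut in the bin at (102,285). The arm is clear, so I'm handing in.

```bash
python3 -c "
from h import *
print(r.finish_job())"
```

```text
the job is handed in; nothing more can be done
None
```

I handed the job in at about 55 s: the offcut is in the bin, all five cutters were lowered into their own grooves, and the drawer is shut with its catch snapped; the judge's verdict was not shown, and the cutters could not be seen once the drawer closed.

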